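# File a witness plate and start the exposure timer

## Task

Take the plate carrier with the square grip tab out of the two-slot inspection stand and push it down between the two plates already filed in the exposure rack, spreading them with it, until its foot is fully home on the rack floor; then let go. Next start the exposure: set the loose timer with its back end square against the fixed steel stop and press the button on its other end fully in, so that the stop takes the push, and leave the timer there against the stop. Leave the round-topped carrier in the stand and do not disturb the other things on the bench.

Things in the scene. Friction and masses are not known exactly. Their poses are not given: they have to be found in the camera images.
- carrier: The carrier to be filed: upright aluminium plate holder with glazed sides, 110 mm wide (its x), 22 mm thick (its y), 150 mm tall (its z). Origin at the centre of its foot's underside. The foot is a flat 8 mm thick that widens as a straight wedge to the full 22 mm at 25 mm height; body from 25 to 95 mm height; on top a square grip tab 50 mm (x) by 16 mm (y), from 95 to 150 mm height, centred. About 0.22 kg. It starts upright in one of the stand's two slots.
- round_carrier: Bystander: a carrier with the same body, but a half-round top (radius 30 mm, 16 mm thick, 125 mm to its top) instead of the square tab. Origin at the centre of its foot. Stands in the other slot and stays there.
- stand: Fixed black inspection stand, 130 mm (x) by 190 mm (y), base 12 mm thick; origin at the centre of its underside. Two upright slots, 24 mm wide, at its y = +45 and -45 mm, with slot floor at 12 mm and cheeks up to 70 mm height. The carriers stand in them with their x and y along the stand's. Stand and rack may be on either side of the robot.
- rack_floor (a point): Centre of the flat floor of the fixed dark exposure rack, 20 mm above the bench; the rack is 140 mm (x) by 220 mm (y), with end walls 65 mm high above the bench. The row of filed plates runs along its y; the carrier belongs with its x along the rack's x, either way round, in the middle of the rack's width.
- plus_face (a point): Centre of the inner face of the filed plate on the rack's +y side, 60 mm above the rack floor; axes as the rack's. Each filed plate is an aluminium holder 110 mm (x) wide, 30 mm (y) thick, with a top fully rounded (radius 15 mm, along x) and a small ridge on its crest, 86 mm above the rack floor at the top. It cannot tip or lift; it slides along the rack's y on rails, outwards up to 45 mm, against a stiff friction of about 3 N, and stays where it is left.
- minus_face (a point): The same for the filed plate on the rack's -y side. The gap between the two faces is 4 to 14 mm at the start, less than the carrier's 22 mm thickness; the rounded tops and the carrier's wedge foot lead it in, and it has to be pushed (about 5 to 10 N): its weight alone may not spread them.
- filed_plus (a joint): How far the +y filed plate has slid outwards (m): 0 is innermost (face 2 mm from the middle of the rack), 0.045 outermost.
- filed_minus (a joint): The same for the -y filed plate.
- stop: Fixed steel angle on the bench on the robot's side of the timer. Origin at bench level in the middle of its flat upright face, which looks along its +x (away from the robot, towards the timer); the face is 120 mm (y) wide, 40 mm high.
- timer: Loose grey exposure timer lying on the bench, 120 mm (x) by 50 mm (y) by 45 mm high, about 0.25 kg, dark window on top. Origin at the centre of its underside. Its -x end is the plain back end, the button stands out of the +x end. If the button is pressed without bracing, the timer slides away.
- timer_back (a point): Centre of the timer's plain back end face (timer's x = -60 mm), 22 mm above its underside; axes as the timer's.
- button_tip (a point): Centre of the button's end face: round dark steel button, 30 mm in diameter, standing 18 mm out of the timer's +x end, axis 22 mm above the bench. It is pressed in along the timer's -x.
- timer_button (a joint): Button travel (m): 0 out, 0.006 fully in. Spring return; fully in takes about 5 N.
- solvent: Bystander: bottle 44 mm in diameter, 85 mm tall. Origin at its underside.
- jar: Bystander: clear jar 44 mm in diameter, 50 mm tall. Origin at its underside.
- tape: Bystander: white ring-shaped roll 70 mm in diameter, 20 mm high, lying flat. Origin at its underside.
- handlamp: Bystander: black hand lamp, about 210 mm long, 70 mm wide, 56 mm high, lying. Origin at its underside.
- dish: Bystander: clear dish 90 mm in diameter, 18 mm high. Origin at its underside.
- brush: Bystander: small brush 160 mm long, lying.
There are look-alikes about, which are no part of the job. Leave any green look-alike of the carrier alone. Leave any orange look-alike of the timer alone.

How it is judged:
By the outcome, as a careful person would: the job done as asked, in the order asked, and still so for the second after the job is handed in, with the robot touching nothing.
It also fails if it takes over 72 s, if anything falls off the work surface, if the arm or the gripper's body presses on something with over 40 N, if the wrist force passes 120 N, or if a joint passes its speed limit or range.

## Robot

A 6-joint arm with a two-finger parallel gripper is mounted at the origin on the work surface. World frame = base frame: x ahead of the robot, y to its left, z up, the work surface at z = 0. Lengths are in m, angles in rad, forces in N, time in s.
With the tool pointing down it reaches from about 0.35 to 0.975 m from the base axis. Payload 4.9 kg.
Tool frame: the origin (TCP) lies at the very end of the fingers, on their centre line; the grasp point (between the pads) lies 19 mm behind it (ctrl.grasp_offset is the distance from the TCP to the grasp point, in m); y points along the fingers, z is the direction in which the jaws open and shut, and the axes are right-handed (so a half turn about y gives the same grasp; the last joint's range is limited). The gripper opens to 85 mm and grips with 20 to 120 N. Pads are 22 mm wide; open, the fingers measure 114 mm over their backs; the gripper's body (76 mm by 85 mm) begins 54 mm behind the grasp point. The pads swing forward as they close: fully open they stand 13 mm farther back than shut.
Start: joints at [-1.367, 0.053, 1.613, -0, 1.476, -0.119], TCP at [0.198, -0.593, 0.193] pointing down, gripper open.
Joint ranges: [-3.01, 3.01], [-1.01, 2.22], [0.06, 2.58], [-1.02, 4.17], [0.09, 2.62], [-3.14, 3.14]. Speed limits (rad/s): [2.57, 2.57, 3.14, 3.14, 3.14, 3.14].

## Interface

Orientations are given as a rotation vector (axis times angle).
In Python, from station import ctrl, eyes, finish_job, find_in, regions_of, pinpoint gives the robot as it stands.
- The arm moves only by the tool play_rows, never from a script. Its argument "moves" is a list of rows, each an object of numbers: "x", "y", "z": the shift along the world's x, y, z in cm; "turn": the turn about the world's z in degrees; "jaw": the finger opening in cm, from 0 to 8.54. A call has 1 to 8 rows; each row shifts and turns the commanded pose from where the row before left it; what a row does not reach is not made up. A row lasts 1/12 s, in which the tool goes at most 41.7 mm and 7.16 degrees, less where a joint would pass 70% of its speed; a pose out of reach is approached as far as the arm can. A call is refused whole if a number of a shift passes 4.17 or a number of a turn 7.16, either way. A call with a gripper value outside its range is refused whole. The fingers move at their own pace and stop on an object; "squeeze" is the grip in N (left out, the last holds). Time passes only in rows, so rows that do not move let the fingers close. It gives the time, the measured TCP pose, the force and the opening at its end, in the units of the state.
- ctrl.get_obs(): the state, without advancing time (a new reading comes with each control period).
- eyes.get_image(name): name is "side" or "top" or "wrist"; returns a dict with "img" (480x640x3 uint8, red, green, blue), "camera_matrix" (3x3 intrinsics, pixels), "cam_to_world" (4x4, takes a point from camera to world coordinates). Camera axes: x right, y up, looking along -z (the intrinsics and any distortion apply to the point x, -y, -z); pixel columns grow to the right and rows downward; lengths in m; the calibration is good to about 2 mm. The wrist camera is an equidistant fisheye: a pixel r from the principal point sees the ray r / f radians off the axis. A picture is of the moment at which its call begins. There is no depth.
- finish_job(): hands the job in, once; it reports no verdict.
Trained networks look in the newest picture that a camera, given by its name, has taken for a name from the list of things; names that differ only in an ending like _2 or _b are one class to them, and where a whole thing is asked for, a point or a joint stands for the part that bears it (a point fixed in the world has none). Each returns a list of dicts, best first, with "score" (0 to 1); they miss things now and then, are a little off and sometimes report something else, mostly with a low value. They report only what shows in the picture. A call takes as long as a camera call. They do not tell look-alikes from the thing itself.
- find_in(camera, query): "point" ([column, row] in pixels, amid what is visible of it).
- regions_of(camera, query): "pixels" (480x640 bool, what is visible of it) and "point" ([column, row] in pixels, amid what is visible of it).
- pinpoint(camera, query): "point" ([column, row] in pixels: a listed point, or the origin of a listed thing).
The state is a dict: "t": time; "q": joint angles; "dq": joint speeds; "effort": joint torques, N m; "tool_pos": TCP position; "tool_rot": TCP orientation; "contact_force": force on the tool from outside, world axes, zero at the start; "wrist_torque": the same for the moment, N m; "opening": finger opening in m.
Only numpy, scipy, OpenCV 4.12 (cv2) and the standard library are available. Lean on these libraries where they do the work, as an engineer would, in place of code of your own. Each camera call takes 0.05 s, during which the arm holds its last target.

## Working session

There is one attempt and no reset: what is moved stays moved. The work goes in short steps, Python scripts to look and compute and a tool call to move; the robot and the scene stay as the last step left them, time stands still between calls to the robot, and variables do not carry over. Pictures are saved under pics/ and viewed, and the job is handed in when it is done.

Besides the shell and the picture viewer there is one more tool, called after ">>>" as name(argument=value, ...), one argument or row to a line, values as JSON. play_rows: Moves the arm, as the interface text tells. Its arguments: {"type":"object","properties":{"moves":{"type":"array"},"squeeze":{"type":"number"}},"required":["moves"]}

```bash
ls; mkdir -p pics
python3 - <<'E'
from station import ctrl, eyes
import cv2,numpy as np
o=ctrl.get_obs(); print(o['t'],o['tool_pos'],o['tool_rot'],o['opening'])
for n in ['side','top','wrist']:
    d=eyes.get_image(n); cv2.imwrite(f'pics/{n}0.png',d['img'][:,:,::-1]); print(n,d['camera_matrix'].round(1).tolist(),d['cam_to_world'].round(3).tolist(),[k for k in d])
E
```

```text
pics
0.0 [ 0.19813205 -0.5920392   0.19206367] [-0.3333499   2.0490196  -2.04479997] 0.0850366497759671
side [[443.6, 0.0, 318.3], [0.0, 443.6, 235.3], [0.0, 0.0, 1.0]] [[-0.937, 0.196, -0.29, 0.228], [-0.349, -0.57, 0.744, 0.859], [-0.019, 0.798, 0.602, 0.706], [0.0, 0.0, 0.0, 1.0]] ['img', 'camera_matrix', 'cam_to_world']
top [[440.8, 0.0, 323.0], [0.0, 440.8, 236.0], [0.0, 0.0, 1.0]] [[0.025, 0.983, -0.179, 0.305], [-0.999, 0.031, 0.031, 0.098], [0.036, 0.178, 0.983, 1.23], [0.0, 0.0, 0.0, 1.0]] ['img', 'camera_matrix', 'cam_to_world']
wrist [[371.6, 0.0, 318.9], [0.0, 371.6, 236.7], [0.0, 0.0, 1.0]] [[0.316, 0.909, 0.271, 0.268], [-0.949, 0.304, 0.088, -0.57], [-0.002, -0.285, 0.959, 0.373], [0.0, 0.0, 0.0, 1.0]] ['img', 'camera_matrix', 'cam_to_world']
```

View pics/side0.png

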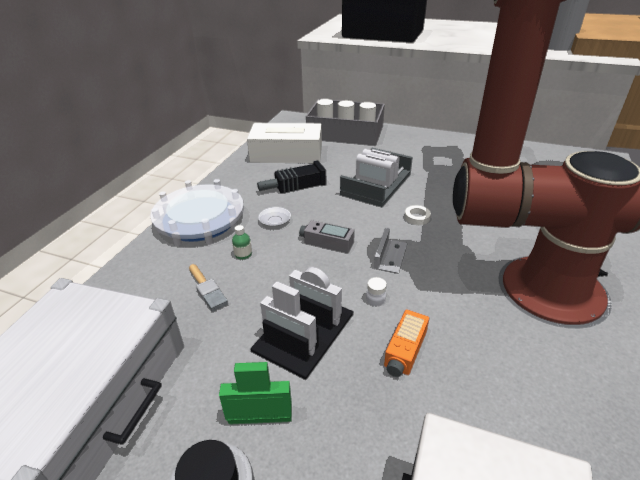

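View pics/top0.png

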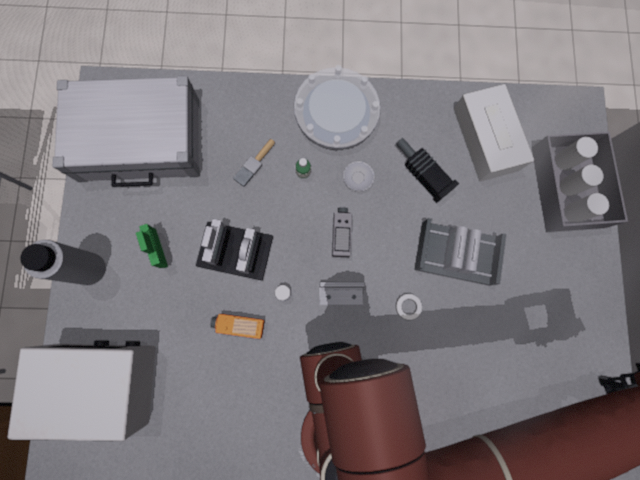

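View pics/wrist0.png

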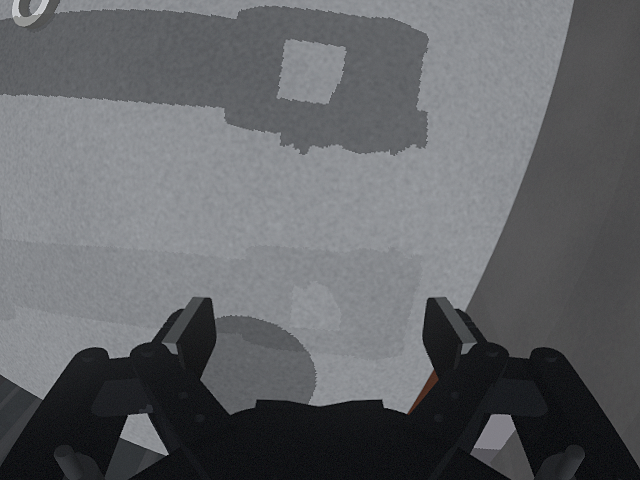

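The square-tab carrier is at side (287,300) and top (212,240). The round one is at side (316,278) and top (248,250). The green look-alike is at side (256,393) and top (151,246). The timer is at side (330,235) and top (342,232), and the orange look-alike is at side (407,342) and top (240,327). I choose the grey square-tab carrier in the stand and the grey timer.

```bash
cat > h.py <<'E'
import numpy as np,cv2
from station import ctrl, eyes, find_in, regions_of, pinpoint
def ray(d,p):
    K=d['camera_matrix'];M=np.array(d['cam_to_world'])
    v=np.array([(p[0]-K[0,2])/K[0,0],-(p[1]-K[1,2])/K[1,1],-1.]);v=M[:3,:3]@v
    return M[:3,3],v/np.linalg.norm(v)
def onz(d,p,z):
    o,v=ray(d,p);return o+v*(z-o[2])/v[2]
def tri(d1,p1,d2,p2):
    o1,v1=ray(d1,p1);o2,v2=ray(d2,p2)
    s=np.linalg.lstsq(np.c_[v1,-v2],o2-o1,rcond=None)[0]
    a,b=o1+s[0]*v1,o2+s[1]*v2
    return (a+b)/2,np.linalg.norm(a-b)
def proj(d,P,fish=False):
    K=d['camera_matrix'];M=np.linalg.inv(d['cam_to_world']);P=np.atleast_2d(P)
    c=P@M[:3,:3].T+M[:3,3];c=c*[1,-1,-1]
    if fish:
        r=np.hypot(c[:,0],c[:,1]);th=np.arctan2(r,c[:,2]);u=np.c_[c[:,0]/r*th,c[:,1]/r*th]
    else: u=c[:,:2]/c[:,2:]
    return u*[K[0,0],K[1,1]]+[K[0,2],K[1,2]]
E
python3 - <<'E'
from h import *
D={n:eyes.get_image(n) for n in['side','top']}
zs=dict(carrier=.012,round_carrier=.012,stand=0,rack_floor=.02,plus_face=.08,minus_face=.08,stop=0,timer=0,timer_back=.022,button_tip=.022,jar=0,tape=0,solvent=0,dish=0,handlamp=0)
for q in zs:
    for n in D:
        for r in pinpoint(n,q)[:2]:
            print(q,n,round(r['score'],2),np.round(r['point'],1),onz(D[n],r['point'],zs[q]).round(4)[:2])
for n,b in [('side',(240,250,370,380)),('top',(180,200,290,290))]:
    c=D[n]['img'][b[1]:b[3],b[0]:b[2]];cv2.imwrite(f'pics/{n}c.png',cv2.resize(c,None,fx=6,fy=6,interpolation=2)[:600,:,::-1])
for n,b in [('side',(295,140,425,290)),('top',(310,195,520,320))]:
    c=D[n]['img'][b[1]:b[3],b[0]:b[2]];cv2.imwrite(f'pics/{n}d.png',cv2.resize(c,None,fx=3.8,fy=3.8,interpolation=2)[:600,:,::-1])
E
```

```text
carrier side 0.87 [261.  422.3] [0.471  0.5193]
carrier side 0.57 [291.7 341.7] [0.4895 0.3458]
carrier top 0.93 [221.3 248.5] [0.4835 0.3405]
carrier top 0.79 [158.9 249.8] [0.4748 0.5109]
round_carrier side 0.83 [315.2 316.2] [0.4696 0.2674]
round_carrier top 0.9 [249.1 254.8] [0.4682 0.2629]
round_carrier top 0.3 [235.9 253.6] [0.4705 0.2995]
stand side 0.68 [305.8 332. ] [0.4766 0.3041]
stand top 0.9 [234.3 253.8] [0.4714 0.3059]
stand top 0.21 [217.1 251.3] [0.477 0.354]
rack_floor side 0.95 [376.2 177.6] [ 0.492  -0.3233]
rack_floor side 0.4 [296.5 189.3] [ 0.6989 -0.1803]
rack_floor top 0.87 [459.2 249.6] [ 0.4992 -0.3238]
plus_face side 0.69 [376.7 163.7] [ 0.4882 -0.3005]
plus_face top 0.78 [464.6 252.7] [ 0.4817 -0.3172]
minus_face side 0.83 [381.  162.4] [ 0.4782 -0.3125]
minus_face side 0.39 [205.4 289.6] [0.682 0.332]
minus_face top 0.75 [465.9 248.4] [ 0.4934 -0.3211]
stop side 0.56 [377.3 252.6] [0.4026 0.0064]
stop top 0.69 [341.9 281.8] [0.4016 0.0031]
timer side 0.91 [329.  243.8] [0.5287 0.0122]
timer side 0.8 [409.3 344. ] [0.2713 0.264 ]
timer top 0.95 [241.2 326
[... 419 characters left out ...]

button_tip top 0.55 [341.3 207.5] [0.6091 0.01  ]
jar side 0.8 [374.2 299.4] [0.3683 0.1673]
jar side 0.73 [350.  242.5] [ 0.4792 -0.0106]
jar top 0.74 [283.5 293.4] [0.3652 0.1642]
tape side 0.74 [419.2 218.2] [ 0.331  -0.1771]
tape side 0.43 [378.6 253.6] [0.3986 0.0092]
tape top 0.73 [359.8 176.3] [ 0.7101 -0.0441]
tape top 0.7 [407.9 305.6] [ 0.3406 -0.1817]
solvent side 0.97 [241.8 250.8] [0.7284 0.1116]
solvent top 0.79 [303.8 170. ] [0.7232 0.1197]
solvent top 0.2 [339.6 235.6] [0.5323 0.0119]
dish side 0.97 [273.8 220.7] [ 0.7077 -0.0356]
dish top 0.59 [358.2 174.2] [ 0.7163 -0.0393]
handlamp side 0.84 [296.3 184.9] [ 0.7234 -0.2348]
handlamp top 0.55 [424.5 174.6] [ 0.7222 -0.2346]
```

View pics/sidec.png

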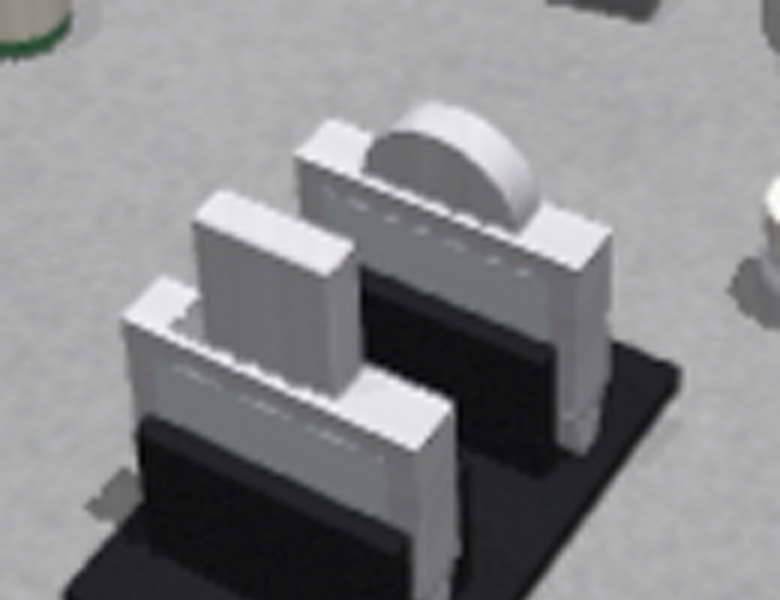

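View pics/topc.png

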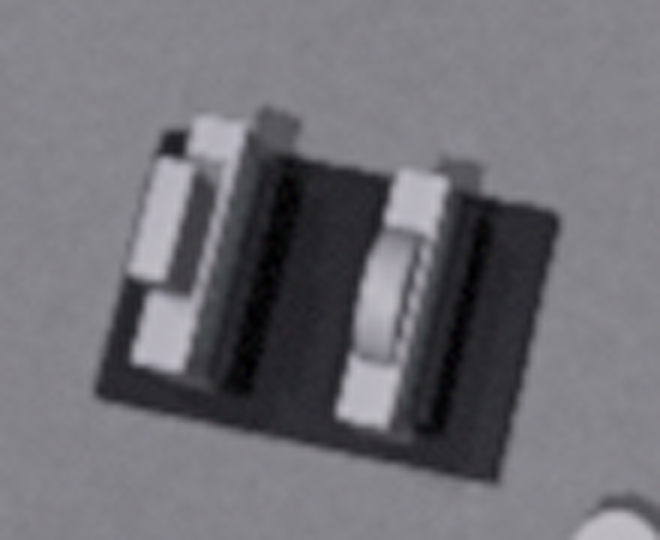

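View pics/sided.png

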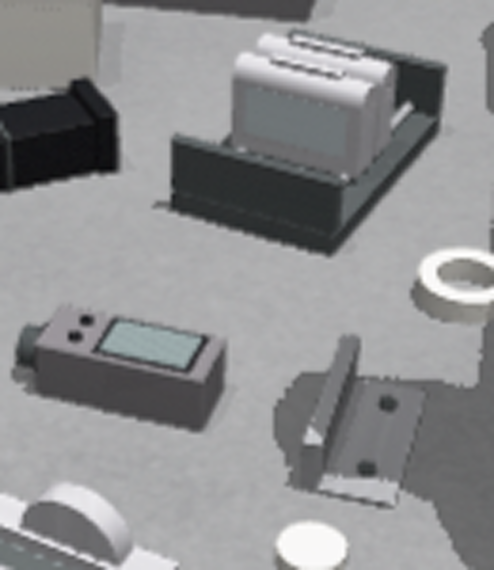

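View pics/topd.png

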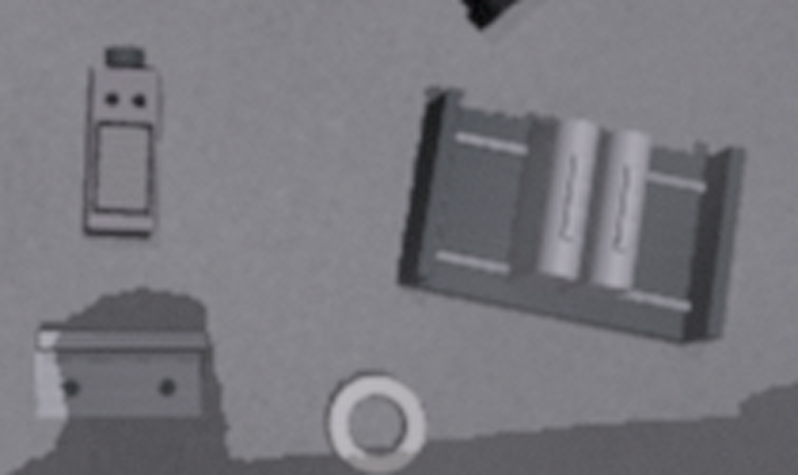

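The crops show the square tab at top (207,236) and side (286,289). The round top is at top (244,250). The timer is grey, with its button away from the stop. The filed plate crests are at top (459,247) and (473,249). Next I fit poses to the corners.

```bash
cat > fit.py <<'E'
from h import *
from scipy.optimize import least_squares
def fit(obs,x0):
    # obs: list (cam dict, local pts Nx3, pix Nx2); pose x,y,yaw
    def f(p):
        c,s=np.cos(p[2]),np.sin(p[2]);R=np.array([[c,-s,0],[s,c,0],[0,0,1]])
        return np.concatenate([(proj(d,np.asarray(L,float)@R.T+[p[0],p[1],0])-px).ravel() for d,L,px in obs])
    r=least_squares(f,x0,loss='soft_l1');return r.x,np.abs(r.fun).max(),f(r.x).reshape(-1,2).round(1)
E
python3 - <<'E'
from fit import *
T=eyes.get_image('top');S=eyes.get_image('side')
tc=lambda a:np.array(a)/6+[180,200]-.4
sc=lambda a:np.array(a)/6+[240,250]-.4
td=lambda a:np.array(a)/3.8+[310,195]-.35
sd=lambda a:np.array(a)/3.8+[295,140]-.35
def pr(n,r): print(n,r[0].round(4),np.rad2deg(r[0][2]).round(2),r[1].round(2),r[2].tolist())
z=.162;q=np.array([[.025,.008,z],[.025,-.008,z],[-.025,-.008,z],[-.025,.008,z]])
# world: image up = +x, left=+y
pr('tab',fit([(T,q,tc([(163,155),(193,162),(165,282),(130,275)])),(S,q,sc([(193,220),(225,188),(356,243),(330,278)]))],[.48,.345,0]))
z=.107;q2=np.array([[.055,.011,z],[.055,-.011,z],[-.055,-.011,z],[-.055,.011,z]])
pr('body',fit([(T,q2,tc([(192,117),(245,122),(188,375),(132,365)])),(S,q2[[0,1,2,3]],sc([(123,318),(163,277),(455,405),(415,450)]))],[.48,.345,0]))
z=.012;q3=np.array([[.065,.095,z],[.065,-.095,z],[-.065,-.095,z],[-.065,.095,z]])
pr('stand',fit([(T,q3,tc([(165,130),(560,212),(498,482),(98,400)])),(S,q3[2:3],sc([(680,370)]))],[.48,.3,0]))
z=.045;t=np.array([[.06,.025,z],[.06,-.025,z],[-.06,-.025,z],[-.06,.025,z]])
pr('timer',fit([(T,t,td([(93,66),(160,67),(153,236),(86,236)])),(S,t[1:],sd([(70,305),(226,342),(205,383)]))],[.53,.01,0]))
z=.04;s=np.array([[0,.06,z],[0,-.06,z]])
pr('stop',fit([(T,s,td([(38,328),(210,332)])),(S,s,sd([(318,438),(357,338)]))],[.4,.003,0]))
for n,a in dict(plusA=((573,155),(318,35)),).items(): pass
# ridges
for n,(a,b,c,d) in dict(plus=((573,155),(565,240),(272,57),(347,77)),minus=((632,165),(618,252),(290,35),(365,55))).items():
    for u in(a,b): print(n,'top',onz(T,td(u),.106).round(4))
    for u in(c,d): print(n,'side',onz(S,sd(u),.106).round(4))
E
```

```text
tab [ 0.4909  0.3495 -0.1881] -10.78 1.23 [[-1.2, 0.2], [0.1, 0.5], [-0.5, 0.2], [-1.1, -0.1], [-0.5, -0.9], [-0.6, -0.9], [0.8, -0.3], [0.1, -0.5]]
body [ 0.4908  0.3498 -0.1764] -10.1 1.24 [[0.2, -0.5], [-0.3, 0.4], [-1.2, -0.3], [-0.4, -0.4], [-0.4, -0.1], [-0.2, -0.5], [0.6, -0.6], [1.0, 0.0]]
stand [ 0.4798  0.3043 -0.1774] -10.17 1.8 [[-0.5, -0.5], [0.1, -0.3], [0.0, 0.2], [-1.1, -0.2], [0.9, -1.8]]
timer [ 0.5279  0.0093 -0.0346] -1.98 1.48 [[-0.3, 0.4], [0.1, 1.3], [-0.2, -0.2], [-0.9, -1.4], [-1.5, -1.0], [1.3, -1.0], [0.2, -0.4]]
stop [0.3931 0.0049 0.0142] 0.81 2.54 [[0.5, 2.5], [-0.4, 2.1], [-1.9, 0.3], [-1.0, -1.9]]
plus top [ 0.5231 -0.2983  0.106 ]
plus top [ 0.4638 -0.2908  0.106 ]
plus side [ 0.5206 -0.2973  0.106 ]
plus side [ 0.4579 -0.2831  0.106 ]
minus top [ 0.5174 -0.3393  0.106 ]
minus top [ 0.4566 -0.3273  0.106 ]
minus side [ 0.5173 -0.3385  0.106 ]
minus side [ 0.4533 -0.3231  0.106 ]
```

Run:
```python
from h import *
from scipy.spatial.transform import Rotation as R
m=R.from_rotvec(ctrl.get_obs()['tool_rot']).as_matrix();print(m.round(3)); print(np.rad2deg(np.arctan2(m[1,2],m[0,2])))
```

```text
[[-0.948 -0.     0.317]
 [-0.317  0.    -0.948]
 [ 0.    -1.    -0.   ]]
-71.50554608560671
```

>>> play_rows(
  moves=[
    {"x":2.4,"y":2.8,"z":1.3,"turn":-3.6,"jaw":5},
    {"x":2.4,"y":2.8,"z":1.3,"turn":-3.6,"jaw":5},
    {"x":2.4,"y":2.8,"z":1.3,"turn":-3.6,"jaw":5},
    {"x":2.4,"y":2.8,"z":1.3,"turn":-3.6,"jaw":5},
    {"x":2.4,"y":2.8,"z":1.3,"turn":-3.6,"jaw":5},
    {"x":2.4,"y":2.8,"z":1.3,"turn":-3.6,"jaw":5},
    {"x":2.4,"y":2.8,"z":1.3,"turn":-3.6,"jaw":5},
    {"x":2.4,"y":2.8,"z":1.3,"turn":-3.6,"jaw":5},
  ],
)

```text
t: 2.52
tool_pos: [0.3911, -0.3672, 0.2982]
tool_rot: [-0.196, -2.125, 2.126]
contact_force: [1.0, -0.3, -0.1]
opening: 0.0502
```

>>> play_rows(
  moves=[
    {"y":2.8},
    {"y":2.8},
    {},
    {},
  ],
)

```text
invalid input
```

Run:
```python
from h import *
W=eyes.get_image('wrist');cv2.imwrite('pics/w1.png',W['img'][:,:,::-1])
for q in ['rack_floor','plus_face','minus_face']:
    for r in pinpoint('wrist',q)[:2]: print(q,r['score'],r['point'])
T=eyes.get_image('top');S=eyes.get_image('side');c=T['img'][195:320,400:520];cv2.imwrite('pics/t1.png',cv2.resize(c,None,fx=4.8,fy=4.8,interpolation=2)[:,:,::-1])
c=S['img'][140:215,330:425];cv2.imwrite('pics/s1.png',cv2.resize(c,None,fx=8,fy=8,interpolation=2)[:,:,::-1])
o=ctrl.get_obs();print(o['tool_pos'],o['tool_rot'],o['t'],o['q'])
```

```text
rack_floor 0.67 [263.1, 119.1]
rack_floor 0.44 [39.8, 99.6]
plus_face 0.66 [249.9, 113.5]
plus_face 0.48 [259.7, 114.4]
minus_face 0.68 [257.8, 115.4]
[ 0.38950488 -0.36915275  0.29642702] [-0.19101539 -2.12702454  2.1258268 ] 2.8167 [-8.97001487e-01 -1.98341998e-01  1.68176468e+00 -4.83119718e-04
  1.65940789e+00  8.54129189e-01]
```

View pics/w1.png

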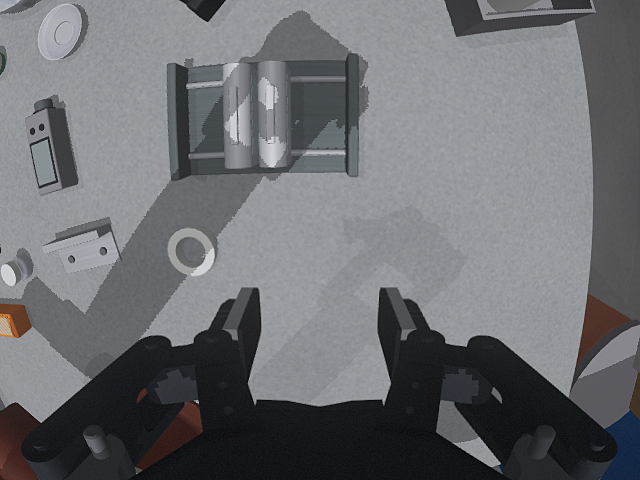

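View pics/s1.png

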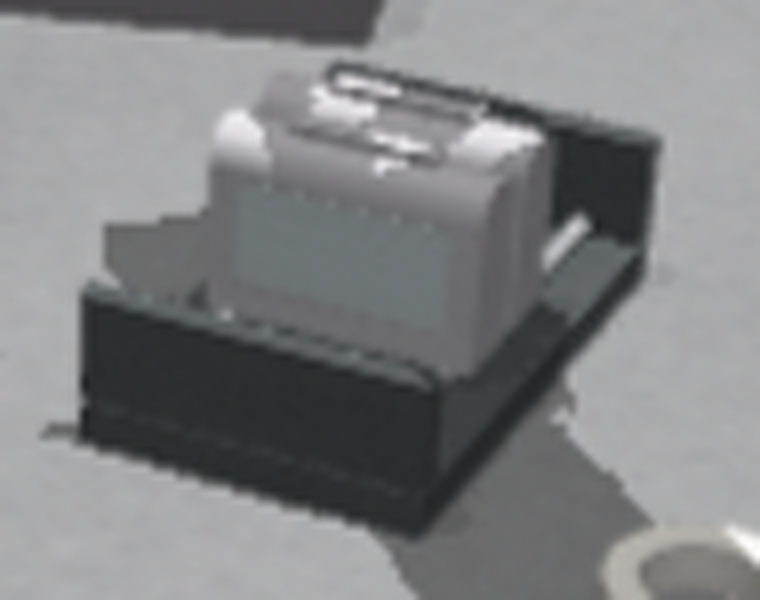

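The rack shows whole in the wrist picture (168–358, 55–180), with the plate crests at columns ~238 and ~272. I zoom in to get the corners.

Run:
```python
import cv2
c=cv2.imread('pics/w1.png')[40:190,155:370];cv2.imwrite('pics/w1z.png',cv2.resize(c,None,fx=3.7,fy=3.7,interpolation=2))
```

```text
(no output)
```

View pics/w1z.png

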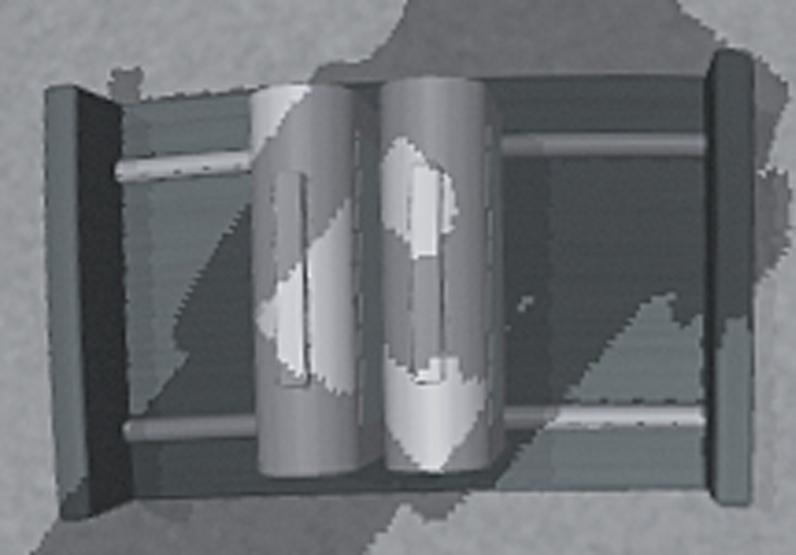

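View pics/t1.png

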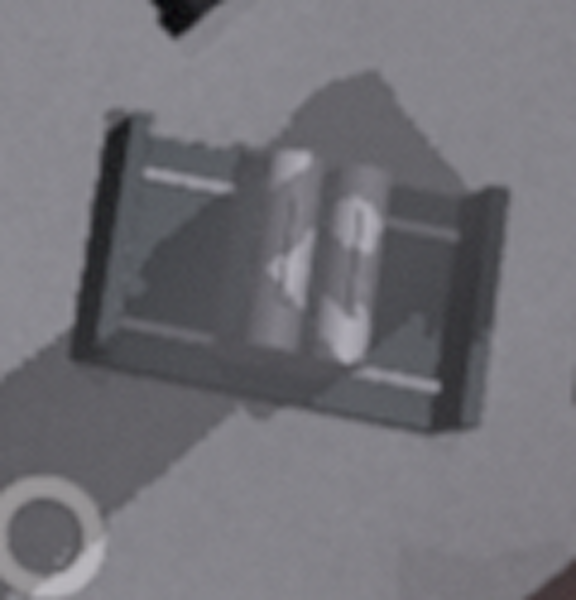

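```bash
cat > rackfit.py <<'E'
from h import *
from scipy.optimize import least_squares
W=eyes.get_image('wrist');T=eyes.get_image('top');S=eyes.get_image('side')
wz=lambda a:np.array(a)/3.7+[155,40]-.35
t1=lambda a:np.array(a)/4.8+[400,195]-.4
td=lambda a:np.array(a)/3.8+[310,195]-.35
sd=lambda a:np.array(a)/3.8+[295,140]-.35
def f(p,full=False):
    x,y,th,a,b,l=p;c,s=np.cos(th),np.sin(th);R=np.array([[c,-s,0],[s,c,0],[0,0,1]])
    P=lambda L:np.array(L,float)@R.T+[x,y,0]
    w=[[.07,.11,.065],[-.07,.11,.065],[.07,-.11,.065],[-.07,-.11,.065]]
    rid=[[l,a,.106],[-l,a,.106],[l,b,.106],[-l,b,.106]]
    e=[proj(W,P(w),True)-wz([(45,88),(62,518),(755,55),(750,503)]),
       proj(W,P(rid),True)-wz([(292,172),(294,384),(425,165),(428,382)]),
       proj(T,P(rid))-td([(573,155),(565,240),(632,165),(618,252)]),
       proj(S,P(rid))-sd([(272,57),(347,77),(290,35),(365,55)])]
    if full:return e
    return np.concatenate(e).ravel()
if __name__=='__main__':
    r=least_squares(f,[.49,-.32,-.19,.02,-.02,.03],loss='soft_l1');print(r.x.round(4),np.rad2deg(r.x[2]))
    for e in f(r.x,1):print(e.round(1).tolist())
    # back-project individual
    def wray(p):
        K=W['camera_matrix'];u=(np.array(p)-K[:2,2])/K[0,0];t=np.hypot(*u)
        v=np.array([u[0]/t*np.sin(t),-u[1]/t*np.sin(t),-np.cos(t)]);M=W['cam_to_world'];v=M[:3,:3]@v
        return M[:3,3],v
    for z,ps in((.065,[(45,88),(62,518),(755,55),(750,503)]),(.106,[(292,172),(294,384),(425,165),(428,382)])):
        for p in wz(ps):
            o,v=wray(p);print(z,(o+v*(z-o[2])/v[2]).round(4))
E
python3 rackfit.py
```

```text
[ 0.4899 -0.3205 -0.1797  0.0198 -0.017   0.0297] -10.296730805823763
[[-1.0, -0.9], [-1.7, 1.0], [0.6, -1.6], [1.2, 1.7]]
[[-0.8, -0.2], [-0.3, 0.8], [-0.4, -0.1], [-0.5, 0.2]]
[[3.1, 0.3], [1.9, -0.1], [1.3, 0.5], [1.8, -0.4]]
[[0.2, -1.4], [-1.1, -2.3], [0.7, -0.5], [-0.7, -1.5]]
0.065 [ 0.577  -0.2258  0.065 ]
0.065 [ 0.4414 -0.2023  0.065 ]
0.065 [ 0.5373 -0.4402  0.065 ]
0.065 [ 0.4036 -0.4152  0.065 ]
0.106 [ 0.5223 -0.3071  0.106 ]
0.106 [ 0.4649 -0.2962  0.106 ]
0.106 [ 0.5159 -0.3429  0.106 ]
0.106 [ 0.4577 -0.3325  0.106 ]
```

>>> play_rows(
  moves=[
    {"y":4.1},
    {"y":4.1},
    {"y":4.1},
    {"y":4.1},
    {"y":4.1},
    {"y":4.1},
    {"y":4.1},
    {"y":4.1},
  ],
)

```text
invalid input
```

>>> play_rows(
  moves=[
    {"y":4.1},
    {"y":4.1},
    {"y":4.1},
    {"y":4.1},
    {"y":4.1},
    {"y":4.1},
    {"y":4.1},
    {"y":4.1},
  ],
)

```text
invalid input
```

>>> play_rows(
  moves=[
    {"y":3.0},
    {"y":3.0},
    {"y":0},
    {"y":0},
  ],
)

```text
invalid input
```

Run:
```python
from h import *
W=eyes.get_image('wrist');cv2.imwrite('pics/w2.png',W['img'][:,:,::-1])
o=ctrl.get_obs();print(o['tool_pos'],o['tool_rot'],o['t'],o['q'])
z=.162
c,s=np.cos(-.18),np.sin(-.18)
for l in [(.025,.008),(.025,-.008),(-.025,-.008),(-.025,.008)]:
    P=[.491+c*l[0]-s*l[1],.3497+s*l[0]+c*l[1],z];print(proj(W,P,True))
```

```text
[ 0.38931536 -0.36942457  0.29640402] [-0.19245848 -2.12680059  2.12471032] 3.0167 [-8.97813440e-01 -1.98074246e-01  1.68157088e+00 -1.22927561e-04
  1.65956922e+00  8.54655688e-01]
[[-109.75433911  228.55047166]]
[[-106.70749462  228.40446331]]
[[-100.32208066  256.52235872]]
[[-103.46279462  256.25802356]]
```

View pics/w2.png

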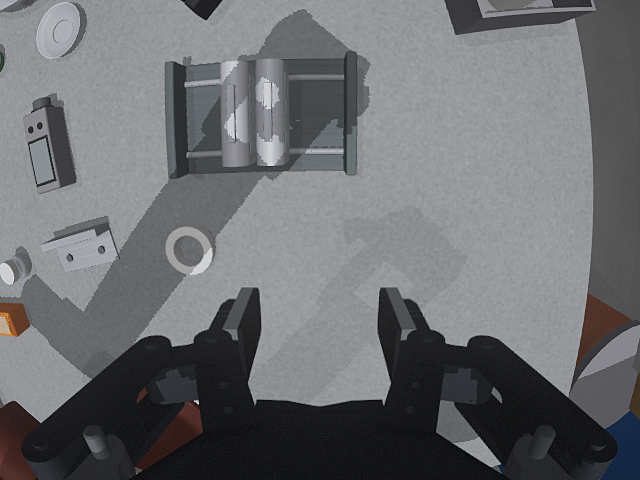

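The arm has not moved: every row seems to need all its keys.

>>> play_rows(
  moves=[
    {"x":0,"y":4.1,"z":0,"turn":0,"jaw":5},
    {"x":0,"y":4.1,"z":0,"turn":0,"jaw":5},
    {"x":0,"y":4.1,"z":0,"turn":0,"jaw":5},
    {"x":0,"y":4.1,"z":0,"turn":0,"jaw":5},
    {"x":0,"y":4.1,"z":0,"turn":0,"jaw":5},
    {"x":0,"y":4.1,"z":0,"turn":0,"jaw":5},
    {"x":0,"y":4.1,"z":0,"turn":0,"jaw":5},
    {"x":0,"y":4.1,"z":0,"turn":0,"jaw":5},
  ],
)

```text
t: 3.68
tool_pos: [0.3897, -0.0396, 0.2971]
tool_rot: [-0.195, -2.126, 2.126]
contact_force: [1.2, -0.6, 0.9]
opening: 0.05
```

>>> play_rows(
  moves=[
    {"x":0,"y":4.1,"z":0,"turn":0,"jaw":5},
    {"x":0,"y":4.1,"z":0,"turn":0,"jaw":5},
    {"x":0,"y":4.1,"z":0,"turn":0,"jaw":5},
    {"x":0,"y":4.1,"z":0,"turn":0,"jaw":5},
    {"x":0,"y":4.1,"z":0,"turn":0,"jaw":5},
    {"x":0,"y":4.1,"z":0,"turn":0,"jaw":5},
    {"x":0,"y":4.1,"z":0,"turn":0,"jaw":5},
    {"x":0,"y":4.1,"z":0,"turn":0,"jaw":5},
  ],
)

```text
t: 4.35
tool_pos: [0.3901, 0.2889, 0.2971]
tool_rot: [-0.193, -2.127, 2.127]
contact_force: [0.9, -1.0, 0.4]
opening: 0.0497
```

>>> play_rows(
  moves=[
    {"x":0,"y":3,"z":0,"turn":0,"jaw":5},
    {"x":0,"y":3,"z":0,"turn":0,"jaw":5},
    {"x":0,"y":0,"z":0,"turn":0,"jaw":5},
    {"x":0,"y":0,"z":0,"turn":0,"jaw":5},
    {"x":0,"y":0,"z":0,"turn":0,"jaw":5},
  ],
)

```text
t: 4.77
tool_pos: [0.3905, 0.3466, 0.2969]
tool_rot: [-0.192, -2.126, 2.128]
contact_force: [-0.7, 0.4, 0.1]
opening: 0.0501
```

Run:
```python
from h import *
W=eyes.get_image('wrist');cv2.imwrite('pics/w3.png',W['img'][:,:,::-1])
o=ctrl.get_obs();print(o['tool_pos'],o['tool_rot'],o['t'],o['q'])
z=.162
c,s=np.cos(-.18),np.sin(-.18)
for l in [(.025,.008),(.025,-.008),(-.025,-.008),(-.025,.008)]:
    P=[.491+c*l[0]-s*l[1],.3497+s*l[0]+c*l[1],z];print(proj(W,P,True))
```

```text
[0.3906395  0.34627456 0.29716389] [-0.19320287 -2.12588616  2.12697561] 4.8167 [ 5.82858480e-01 -2.35122022e-01  1.71187428e+00 -3.50638865e-04
  1.66522098e+00  2.33491931e+00]
[[283.58202573  71.86201814]]
[[302.74566369  71.45339276]]
[[302.96676201 129.86345737]]
[[283.94149833 130.14258043]]
```

View pics/w3.png

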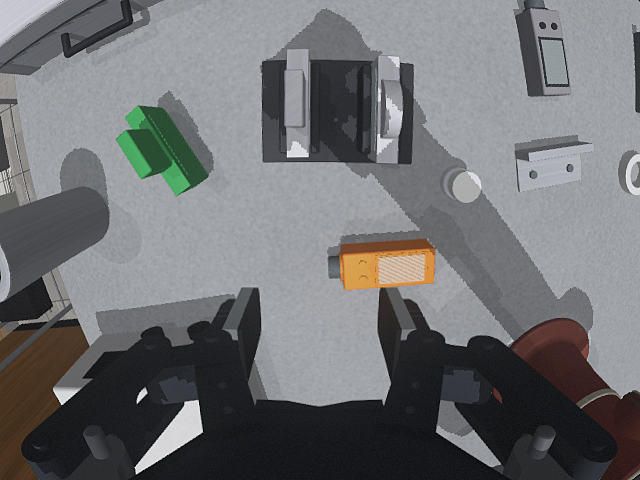

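The tab is at (284–303, 70–128), which matches the projected fit. This is the square tab and the yaw is aligned. I go over it and down.

>>> play_rows(
  moves=[
    {"x":3.4,"y":0.1,"z":-1,"turn":0,"jaw":5},
    {"x":3.4,"y":0.1,"z":-1,"turn":0,"jaw":5},
    {"x":3.2,"y":0.1,"z":-1,"turn":0,"jaw":5},
    {"x":0,"y":0,"z":-3,"turn":0,"jaw":5},
    {"x":0,"y":0,"z":-3,"turn":0,"jaw":5},
    {"x":0,"y":0,"z":-2,"turn":0,"jaw":5},
    {"x":0,"y":0,"z":0,"turn":0,"jaw":5},
    {"x":0,"y":0,"z":0,"turn":0,"jaw":5},
  ],
)

```text
t: 5.48
tool_pos: [0.49, 0.3487, 0.1864]
tool_rot: [-0.192, -2.124, 2.127]
contact_force: [0.3, -0.0, 0.7]
opening: 0.0503
```

Run:
```python
from h import *
W=eyes.get_image('wrist');cv2.imwrite('pics/w4.png',W['img'][:,:,::-1])
S=eyes.get_image('side');c=S['img'][200:350,230:380];cv2.imwrite('pics/s4.png',cv2.resize(c,None,fx=4,fy=4,interpolation=2)[:,:,::-1])
```

```text
(no output)
```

View pics/w4.png

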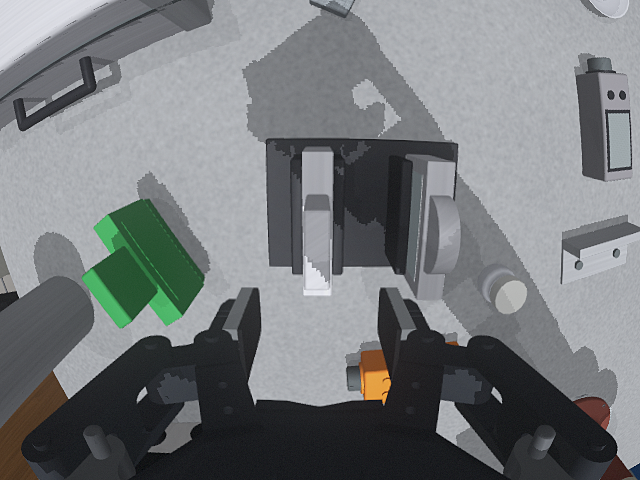

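View pics/s4.png

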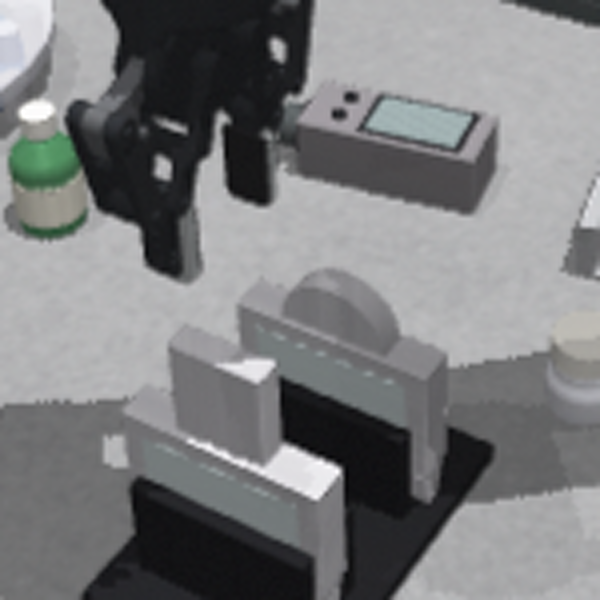

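The jaws straddle the tab, with the tab centre at column 317 against 319 for the jaws. I descend and close.

>>> play_rows(
  moves=[
    {"x":0.1,"y":0.1,"z":-2.2,"turn":0,"jaw":5},
    {"x":0,"y":0,"z":-2.1,"turn":0,"jaw":5},
    {"x":0,"y":0,"z":-2,"turn":0,"jaw":5},
    {"x":0,"y":0,"z":0,"turn":0,"jaw":5},
    {"x":0,"y":0,"z":0,"turn":0,"jaw":3},
    {"x":0,"y":0,"z":0,"turn":0,"jaw":2},
    {"x":0,"y":0,"z":0,"turn":0,"jaw":2},
  ],
)

```text
t: 6.17
tool_pos: [0.4928, 0.3521, 0.1274]
tool_rot: [-0.196, -2.132, 2.126]
contact_force: [-0.2, -0.1, 0.6]
opening: 0.02
```

>>> play_rows(
  moves=[
    {"x":0,"y":0,"z":0,"turn":0,"jaw":1},
    {"x":0,"y":0,"z":0,"turn":0,"jaw":0.5},
    {"x":0,"y":0,"z":0,"turn":0,"jaw":0.5},
    {"x":0,"y":0,"z":0,"turn":0,"jaw":0.5},
  ],
  squeeze=60,
)

```text
t: 6.5
tool_pos: [0.4914, 0.3514, 0.1247]
tool_rot: [-0.192, -2.128, 2.127]
contact_force: [-0.0, 0.2, -0.9]
opening: 0.0045
```

Run:
```python
from h import *
W=eyes.get_image('wrist');cv2.imwrite('pics/w5.png',W['img'][:,:,::-1])
S=eyes.get_image('side');c=S['img'][200:350,230:380];cv2.imwrite('pics/s5.png',cv2.resize(c,None,fx=4,fy=4,interpolation=2)[:,:,::-1])
```

```text
(no output)
```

View pics/s5.png

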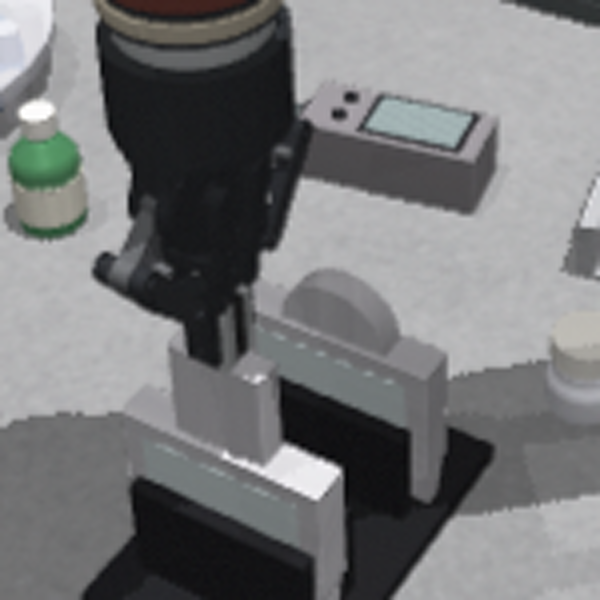

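View pics/w5.png

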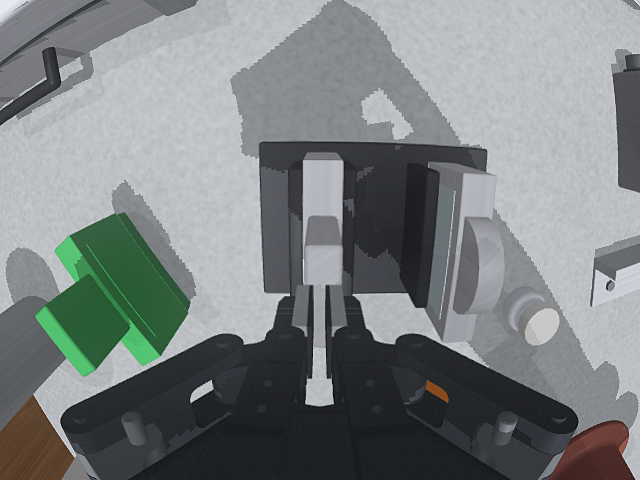

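Run:
```python
from h import *
W=eyes.get_image('wrist');S=eyes.get_image('side');T=eyes.get_image('top')
p=ctrl.get_obs()['tool_pos'];print(p)
u=proj(S,p);print(u,(u-[230,200])*4,proj(W,p,True),proj(T,p))
for z in(.107,.162):
  u=proj(S,[.491,.3497,z]);print((u-[230,200])*4,proj(W,[.491,.3497,z],True))
c=W['img'][120:330,250:400];cv2.imwrite('pics/w5z.png',cv2.resize(c,None,fx=2.8,fy=2.8,interpolation=2)[:,:,::-1])
c=S['img'][250:340,250:340];cv2.imwrite('pics/s5z.png',cv2.resize(c,None,fx=6.5,fy=6.5,interpolation=2)[:,:,::-1])
```

```text
[0.49122202 0.35130839 0.12425747]
[[286.19823318 303.29886527]] [[224.79293271 413.19546109]] [[318.88903388 273.34520064]] [[208.71709622 238.66837239]]
[[229.00872721 437.387742  ]] [[321.75369252 261.75389799]]
[[221.33339033 350.48957677]] [[322.63746877 306.19158699]]
```

View pics/w5z.png

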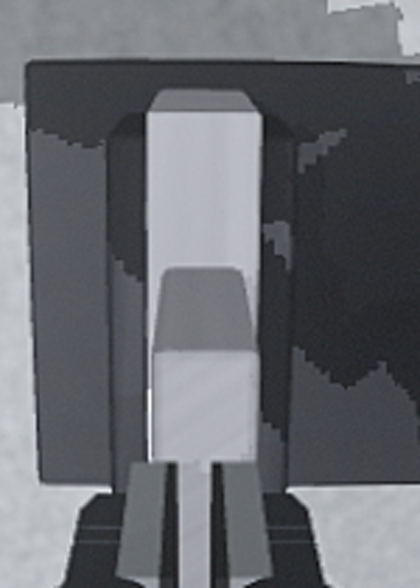

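View pics/s5z.png

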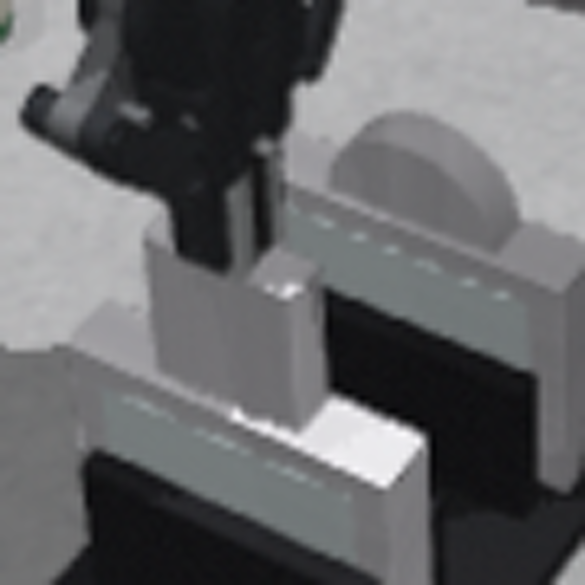

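Run:
```python
from h import *
S=eyes.get_image('side')
c,s=np.cos(-.18),np.sin(-.18)
def P(x,y,lx,ly,z):return [x+c*lx-s*ly,y+s*lx+c*ly,z]
for z in(.186,.194):
  for ly in (.025,-.025):
    for lx in(-.011,.011):
      print(z,ly,lx,((proj(S,P(.49,.3487,lx,ly,z))-[230,200])*4).round(0))
print(ctrl.grasp_offset,ctrl.get_obs()['effort'],ctrl.get_obs()['contact_force'],ctrl.get_obs()['opening'],[a for a in dir(ctrl) if a[0]!='_'])
```

```text
0.186 0.025 -0.011 [[209. 353.]]
0.186 0.025 0.011 [[167. 335.]]
0.186 -0.025 -0.011 [[273. 284.]]
0.186 -0.025 0.011 [[232. 268.]]
0.194 0.025 -0.011 [[208. 339.]]
0.194 0.025 0.011 [[165. 321.]]
0.194 -0.025 -0.011 [[273. 270.]]
0.194 -0.025 0.011 [[231. 254.]]
0.0187 [-3.02265468e-02 -3.79276192e+01 -3.55421269e+01 -1.15232536e-02
 -1.62092946e-02 -8.07919491e-06] [-0.14653764  0.46095418 -0.28262545] 0.004860180812746443 ['MotionError', 'get_obs', 'grasp_offset']
```

The jaws read 4.5 mm, so they are not holding the tab. The side picture shows the finger ends at or above the tab top, higher than the reported TCP. I measure where the tips really are.

Run:
```python
from h import *
S=eyes.get_image('side');W=eyes.get_image('wrist')
c,s=np.cos(-.18),np.sin(-.18)
p=ctrl.get_obs()['tool_pos'];print(p)
def P(lx,ly,z):return [p[0]+c*lx-s*ly,p[1]+s*lx+c*ly,z]
for z in(.1245,.145,.16,.165,.17,.175):
  print(z,[ (proj(W,P(.011,l,z),True).round(1)[0].tolist(), ((proj(S,P(lx,l,z))-[250,250])*6.5).round(0)[0].tolist()) for lx,l in((.011,.012),(-.011,.012),(-.011,-.012))])
M=np.array(W['cam_to_world']);print(M.round(3).tolist(), (M[:3,3]-p).round(4))
c=W['img'][270:400,240:400];cv2.imwrite('pics/w5y.png',cv2.resize(c,None,fx=4.5,fy=4.5,interpolation=2)[:,:,::-1])
```

```text
[0.49122312 0.35130876 0.12428002]
0.1245 [([295.5, 253.7], [178.0, 359.0]), ([295.5, 253.7], [244.0, 388.0]), ([342.2, 253.7], [292.0, 333.0])]
0.145 [([292.9, 268.3], [173.0, 306.0]), ([292.9, 268.3], [239.0, 335.0]), ([344.8, 268.2], [288.0, 280.0])]
0.16 [([290.6, 281.1], [168.0, 267.0]), ([290.6, 281.1], [236.0, 295.0]), ([347.1, 281.1], [285.0, 241.0])]
0.165 [([289.7, 285.9], [167.0, 253.0]), ([289.7, 285.9], [235.0, 282.0]), ([347.9, 285.9], [284.0, 227.0])]
0.17 [([288.8, 291.0], [165.0, 240.0]), ([288.8, 291.0], [233.0, 268.0]), ([348.8, 291.0], [283.0, 214.0])]
0.175 [([287.8, 296.5], [164.0, 226.0]), ([287.8, 296.5], [232.0, 254.0]), ([349.8, 296.4], [282.0, 200.0])]
[[-0.18, 0.943, 0.28, 0.564], [-0.984, -0.173, -0.051, 0.338], [-0.0, -0.285, 0.959, 0.305], [0.0, 0.0, 0.0, 1.0]] [ 0.0725 -0.0133  0.1806]
```

View pics/w5y.png

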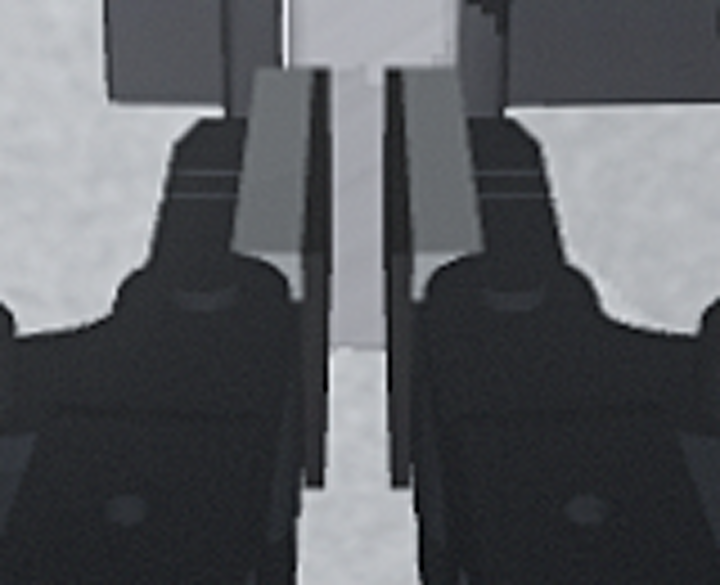

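Both the side and wrist views put the finger ends at z≈0.165 while the TCP reads 0.124. The real fingertips are therefore about 41 mm short of the reported TCP, and I allow for that. I rise a little, open, and go 3 cm past the tab top.

>>> play_rows(
  moves=[
    {"x":0,"y":0,"z":1,"turn":0,"jaw":5},
    {"x":0,"y":0,"z":0,"turn":0,"jaw":5},
    {"x":0,"y":0,"z":0,"turn":0,"jaw":5},
    {"x":0,"y":0,"z":0,"turn":0,"jaw":5},
    {"x":0,"y":-0.1,"z":-1,"turn":0,"jaw":5},
    {"x":0,"y":0,"z":-1,"turn":0,"jaw":5},
    {"x":0,"y":0,"z":0,"turn":0,"jaw":5},
    {"x":0,"y":0,"z":0,"turn":0,"jaw":5},
  ],
)

```text
t: 7.57
tool_pos: [0.49, 0.3496, 0.1121]
tool_rot: [-0.188, -2.124, 2.128]
contact_force: [-0.3, 0.6, -0.1]
opening: 0.0501
```

Run:
```python
from h import *
W=eyes.get_image('wrist');cv2.imwrite('pics/w6.png',W['img'][:,:,::-1])
S=eyes.get_image('side');c=S['img'][200:340,230:370];cv2.imwrite('pics/s6.png',cv2.resize(c,None,fx=4.2,fy=4.2,interpolation=2)[:,:,::-1])
```

```text
(no output)
```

View pics/w6.png

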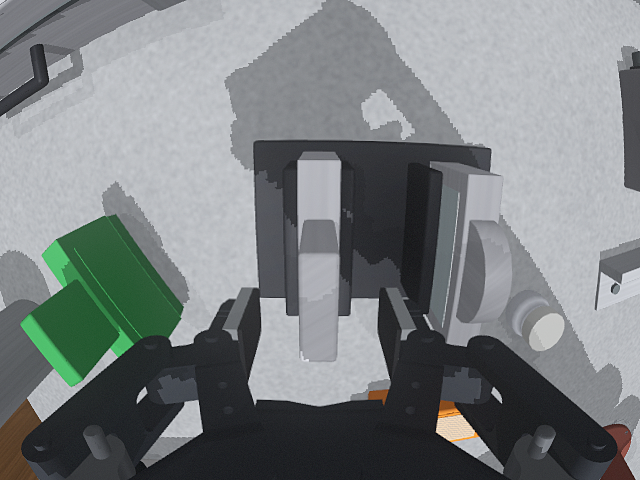

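View pics/s6.png

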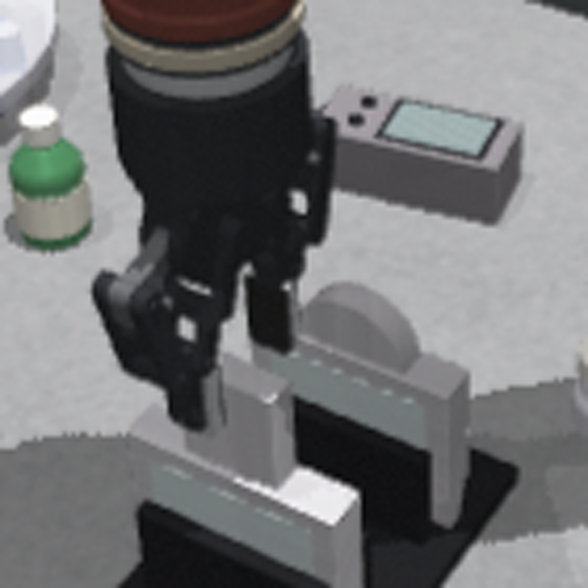

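The jaws now straddle the tab, and the palm has room. I go 1.5 cm further down, then close.

>>> play_rows(
  moves=[
    {"x":0,"y":0,"z":-0.8,"turn":0,"jaw":5},
    {"x":0,"y":0,"z":-0.7,"turn":0,"jaw":5},
    {"x":0,"y":0,"z":0,"turn":0,"jaw":3},
    {"x":0,"y":0,"z":0,"turn":0,"jaw":2},
    {"x":0,"y":0,"z":0,"turn":0,"jaw":1},
    {"x":0,"y":0,"z":0,"turn":0,"jaw":0.5},
    {"x":0,"y":0,"z":0,"turn":0,"jaw":0.5},
    {"x":0,"y":0,"z":0,"turn":0,"jaw":0.5},
  ],
  squeeze=60,
)

```text
t: 8.33
tool_pos: [0.4912, 0.3503, 0.0992]
tool_rot: [-0.192, -2.127, 2.127]
contact_force: [-0.7, -0.0, -2.2]
opening: 0.0149
```

>>> play_rows(
  moves=[
    {"x":0,"y":0,"z":0.5,"turn":0,"jaw":0.5},
    {"x":0,"y":0,"z":1,"turn":0,"jaw":0.5},
    {"x":0,"y":0,"z":2,"turn":0,"jaw":0.5},
    {"x":0,"y":0,"z":2,"turn":0,"jaw":0.5},
    {"x":0,"y":0,"z":2.5,"turn":0,"jaw":0.5},
    {"x":0,"y":0,"z":2.5,"turn":0,"jaw":0.5},
    {"x":0,"y":0,"z":2.5,"turn":0,"jaw":0.5},
    {"x":0,"y":0,"z":2,"turn":0,"jaw":0.5},
  ],
)

```text
t: 9.0
tool_pos: [0.4917, 0.3506, 0.2529]
tool_rot: [-0.195, -2.13, 2.127]
contact_force: [0.6, 0.6, -2.2]
opening: 0.0149
```

Run:
```python
from h import *
W=eyes.get_image('wrist');cv2.imwrite('pics/w7.png',W['img'][:,:,::-1])
S=eyes.get_image('side');c=S['img'][140:340,230:430];cv2.imwrite('pics/s7.png',cv2.resize(c,None,fx=3,fy=3,interpolation=2)[:,:,::-1])
```

```text
(no output)
```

View pics/s7.png

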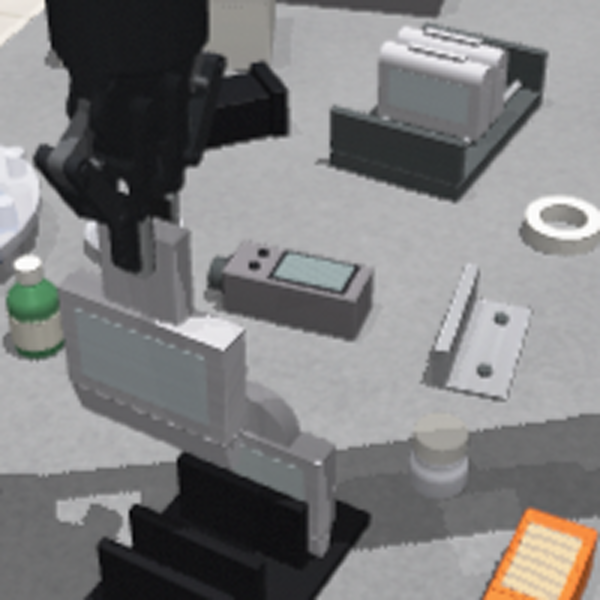

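View pics/w7.png

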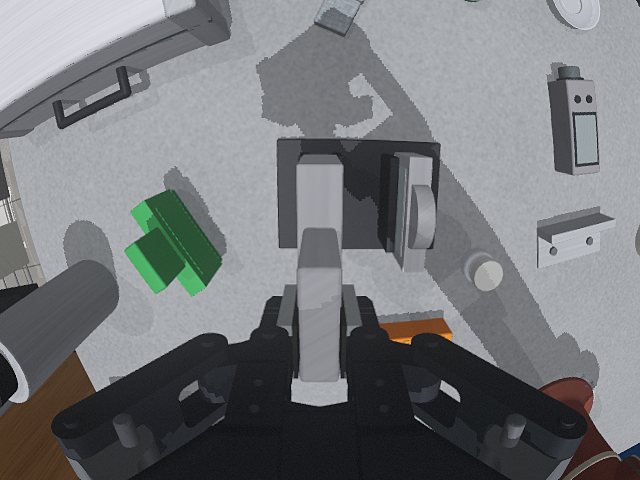

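The carrier is held upright (side crop, tab gripped; round carrier undisturbed). I carry it over the rack.

>>> play_rows(
  moves=[
    {"x":0,"y":-2,"z":0,"turn":0,"jaw":0.5},
    {"x":0,"y":-4,"z":0,"turn":0,"jaw":0.5},
    {"x":0,"y":-4,"z":0,"turn":0,"jaw":0.5},
    {"x":0,"y":-4,"z":0,"turn":0,"jaw":0.5},
    {"x":0,"y":-4,"z":0,"turn":0,"jaw":0.5},
    {"x":0,"y":-4,"z":0,"turn":0,"jaw":0.5},
    {"x":0,"y":-4,"z":0,"turn":0,"jaw":0.5},
    {"x":0,"y":-4,"z":0,"turn":0,"jaw":0.5},
  ],
)

```text
t: 9.77
tool_pos: [0.4901, 0.0486, 0.2478]
tool_rot: [-0.19, -2.127, 2.127]
contact_force: [1.4, 0.3, -2.0]
opening: 0.015
```

>>> play_rows(
  moves=[
    {"x":0,"y":-4,"z":0,"turn":0,"jaw":0.5},
    {"x":0,"y":-4,"z":0,"turn":0,"jaw":0.5},
    {"x":0,"y":-4,"z":0,"turn":0,"jaw":0.5},
    {"x":0,"y":-4,"z":0,"turn":0,"jaw":0.5},
    {"x":0,"y":-4,"z":0,"turn":0,"jaw":0.5},
    {"x":0,"y":-4,"z":0,"turn":0,"jaw":0.5},
    {"x":0,"y":-4,"z":0,"turn":0,"jaw":0.5},
    {"x":-0.2,"y":-4,"z":0,"turn":0,"jaw":0.5},
  ],
)

```text
t: 10.43
tool_pos: [0.4884, -0.2713, 0.2477]
tool_rot: [-0.19, -2.128, 2.125]
contact_force: [1.0, 0.3, -2.1]
opening: 0.0147
```

>>> play_rows(
  moves=[
    {"x":0,"y":-3,"z":-1,"turn":0,"jaw":0.5},
    {"x":0,"y":-1.5,"z":-1,"turn":0,"jaw":0.5},
    {"x":0,"y":0,"z":-1,"turn":0,"jaw":0.5},
    {"x":0,"y":0,"z":0,"turn":0,"jaw":0.5},
    {"x":0,"y":0,"z":0,"turn":0,"jaw":0.5},
    {"x":0,"y":0,"z":0,"turn":0,"jaw":0.5},
  ],
)

```text
t: 10.93
tool_pos: [0.4895, -0.3132, 0.2192]
tool_rot: [-0.19, -2.129, 2.127]
contact_force: [-0.5, 0.0, -1.9]
opening: 0.0148
```

Run:
```python
from h import *
W=eyes.get_image('wrist');cv2.imwrite('pics/w8.png',W['img'][:,:,::-1])
S=eyes.get_image('side');c=S['img'][90:220,310:440];cv2.imwrite('pics/s8.png',cv2.resize(c,None,fx=4.6,fy=4.6,interpolation=2)[:,:,::-1])
T=eyes.get_image('top');c=T['img'][190:320,400:530];cv2.imwrite('pics/t8.png',cv2.resize(c,None,fx=4.6,fy=4.6,interpolation=2)[:,:,::-1])
o=ctrl.get_obs();print(o['tool_pos'],o['tool_rot'],o['t'])
```

```text
[ 0.48988854 -0.31390833  0.22038266] [-0.1918217  -2.12783827  2.12964944] 11.0833
```

View pics/s8.png

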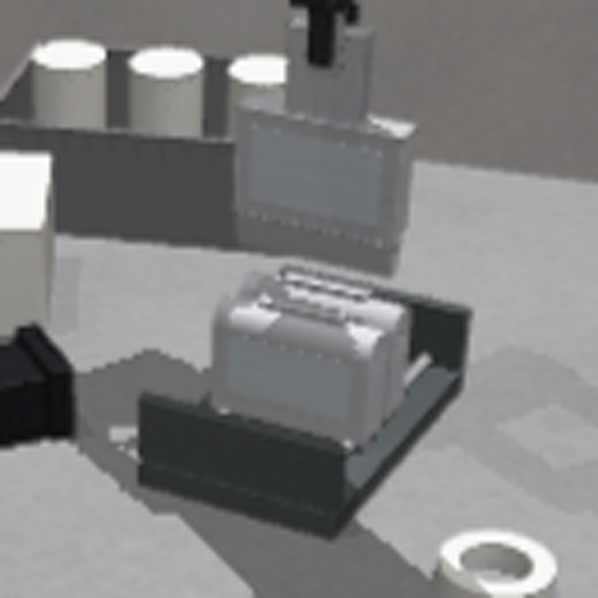

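View pics/w8.png

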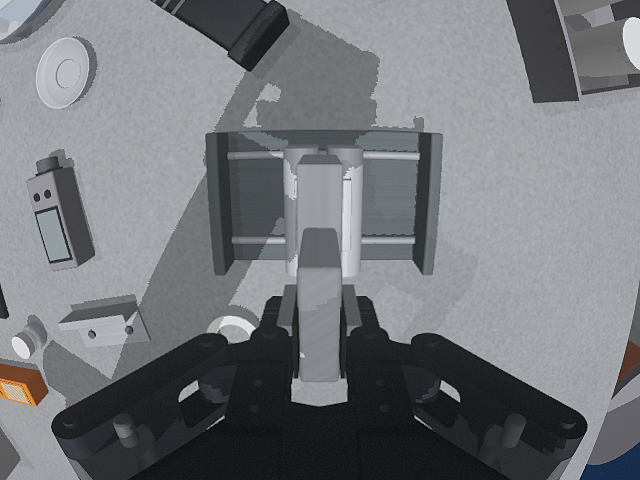

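View pics/t8.png

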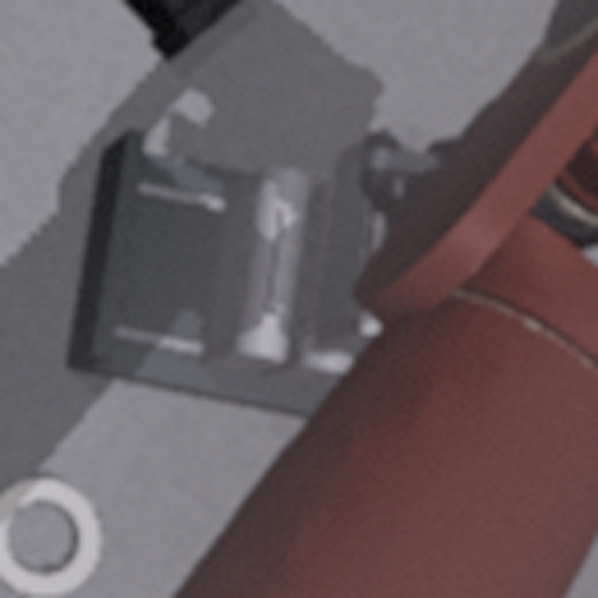

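The wrist view shows the plates spanning columns 284–363 (middle 323), while the carrier plane is at 320. The carrier has to go about 2.5 mm more towards −y. I check x by projection.

Run:
```python
from h import *
W=eyes.get_image('wrist');S=eyes.get_image('side')
c,s=np.cos(-.18),np.sin(-.18)
def P(x,y,lx,ly,z):return [x+c*lx-s*ly,y+s*lx+c*ly,z]
for z in (.106,.095,.065):
  for lx in(.055,-.055): print('plate',z,lx,proj(W,P(.4899,-.317,lx,0.016,z),True),proj(W,P(.4899,-.317,lx,-0.016,z),True))
for lx,ly in[(.07,.11),(-.07,.11),(.07,-.11),(-.07,-.11)]: print('rackwall',proj(W,P(.4899,-.3185,lx,ly,.065),True).round(1))
# carrier: foot z
zf=.012+.2204-.0992
for lx in(.055,-.055): print('foot',((proj(S,P(.4898,-.3139,lx,.004,zf))-[310,90])*4.6).round(0), 'plate crest',((proj(S,P(.4899,-.317,lx,.018,.106))-[310,90])*4.6).round(0))
c=W['img'][120:290,190:460];cv2.imwrite('pics/w8z.png',cv2.resize(c,None,fx=2.9,fy=2.9,interpolation=2)[:,:,::-1])
```

```text
plate 0.106 0.055 [[302.47148685 152.42068792]] [[343.0119186  152.50628446]]
plate 0.106 -0.055 [[303.81342002 281.86329519]] [[340.85765567 281.84839795]]
plate 0.095 0.055 [[303.04994653 151.6123319 ]] [[342.14767154 151.69321548]]
plate 0.095 -0.055 [[304.27459096 276.965954  ]] [[340.17212122 276.95553551]]
plate 0.065 0.055 [[304.4369414  149.67618029]] [[340.07487783 149.74610076]]
plate 0.065 -0.055 [[305.40504168 265.01775861]] [[338.49162814 265.01646939]]
rackwall [[204.4 136. ]]
rackwall [[214.  277.9]]
rackwall [[442.5 136.6]]
rackwall [[432.  277.8]]
foot [[234. 239.]] plate crest [[224. 284.]]
foot [[393. 275.]] plate crest [[382. 322.]]
```

View pics/w8z.png

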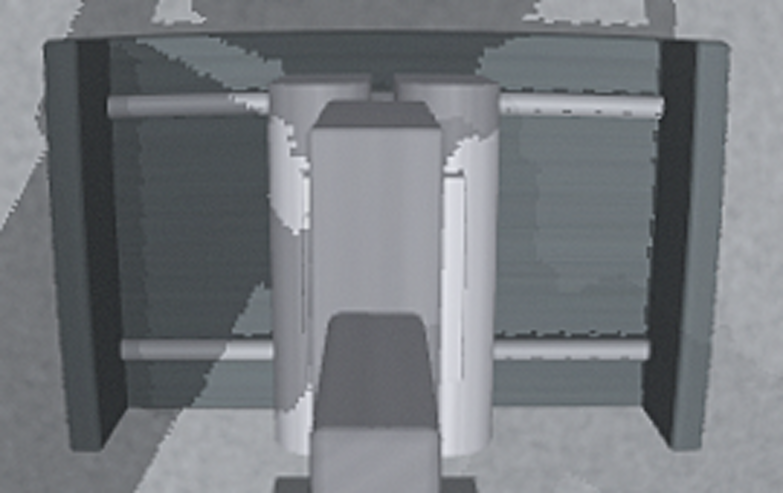

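>>> play_rows(
  moves=[
    {"x":0.2,"y":-0.3,"z":0,"turn":0,"jaw":0.5},
    {"x":0,"y":0,"z":-1.5,"turn":0,"jaw":0.5},
    {"x":0,"y":0,"z":-1,"turn":0,"jaw":0.5},
    {"x":0,"y":0,"z":-1,"turn":0,"jaw":0.5},
    {"x":0,"y":0,"z":-1,"turn":0,"jaw":0.5},
    {"x":0,"y":0,"z":-0.5,"turn":0,"jaw":0.5},
    {"x":0,"y":0,"z":0,"turn":0,"jaw":0.5},
    {"x":0,"y":0,"z":0,"turn":0,"jaw":0.5},
  ],
  squeeze=90,
)

```text
t: 11.85
tool_pos: [0.491, -0.3176, 0.1688]
tool_rot: [-0.191, -2.127, 2.126]
contact_force: [0.5, 0.7, -2.7]
opening: 0.0144
```

>>> play_rows(
  moves=[
    {"x":0,"y":0,"z":-0.7,"turn":0,"jaw":0.5},
    {"x":0,"y":0,"z":-0.7,"turn":0,"jaw":0.5},
    {"x":0,"y":0,"z":-0.7,"turn":0,"jaw":0.5},
    {"x":0,"y":0,"z":0,"turn":0,"jaw":0.5},
  ],
)

```text
t: 12.18
tool_pos: [0.4908, -0.3179, 0.1466]
tool_rot: [-0.191, -2.126, 2.127]
contact_force: [0.6, -2.8, -1.8]
opening: 0.0141
```

Run:
```python
from h import *
W=eyes.get_image('wrist');c=W['img'][100:310,170:480];cv2.imwrite('pics/w9.png',cv2.resize(c,None,fx=2.5,fy=2.5,interpolation=2)[:,:,::-1])
S=eyes.get_image('side');c=S['img'][90:220,310:440];cv2.imwrite('pics/s9.png',cv2.resize(c,None,fx=4.6,fy=4.6,interpolation=2)[:,:,::-1])
```

```text
(no output)
```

View pics/s9.png

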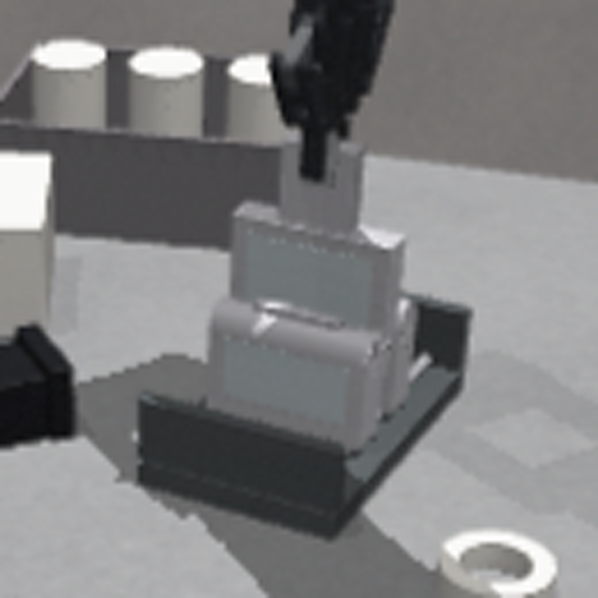

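View pics/w9.png

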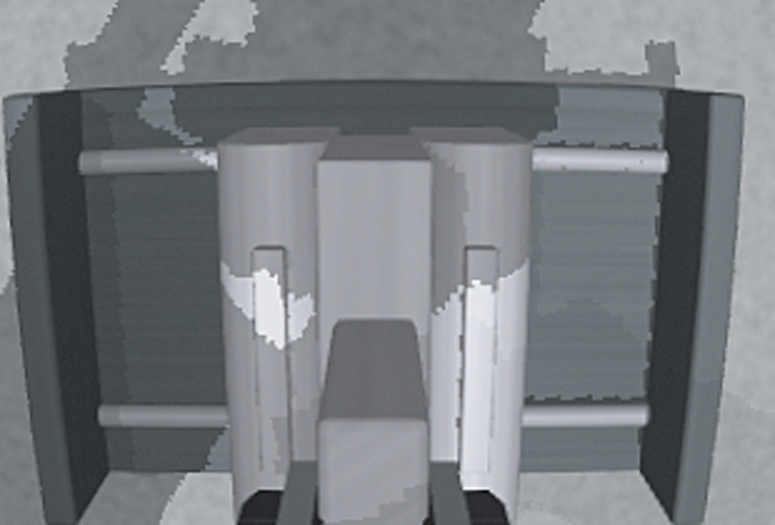

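The wedge is between the plates and spreading them evenly (crests at 270 and 481, carrier at 374 in the crop). I keep pushing.

>>> play_rows(
  moves=[
    {"x":0,"y":0,"z":-0.7,"turn":0,"jaw":0.5},
    {"x":0,"y":0,"z":-0.7,"turn":0,"jaw":0.5},
    {"x":0,"y":0,"z":-0.7,"turn":0,"jaw":0.5},
    {"x":0,"y":0,"z":-0.7,"turn":0,"jaw":0.5},
    {"x":0,"y":0,"z":-0.4,"turn":0,"jaw":0.5},
    {"x":0,"y":0,"z":0,"turn":0,"jaw":0.5},
  ],
)

```text
t: 12.78
tool_pos: [0.4903, -0.3173, 0.1143]
tool_rot: [-0.189, -2.127, 2.125]
contact_force: [-0.3, -3.1, -4.0]
opening: 0.014
```

>>> play_rows(
  moves=[
    {"x":0,"y":0,"z":-0.3,"turn":0,"jaw":0.5},
    {"x":0,"y":0,"z":-0.3,"turn":0,"jaw":0.5},
    {"x":0,"y":0,"z":0,"turn":0,"jaw":0.5},
  ],
)

```text
t: 13.03
tool_pos: [0.4911, -0.3176, 0.1097]
tool_rot: [-0.192, -2.127, 2.127]
contact_force: [-0.8, -3.3, -2.7]
opening: 0.0141
```

>>> play_rows(
  moves=[
    {"x":0,"y":0,"z":-0.3,"turn":0,"jaw":0.5},
    {"x":0,"y":0,"z":0,"turn":0,"jaw":0.5},
  ],
)

```text
t: 13.2
tool_pos: [0.4915, -0.3177, 0.1074]
tool_rot: [-0.193, -2.127, 2.128]
contact_force: [-0.0, -1.6, -2.3]
opening: 0.0143
```

>>> play_rows(
  moves=[
    {"x":0,"y":0,"z":-0.2,"turn":0,"jaw":0.5},
    {"x":0,"y":0,"z":-0.2,"turn":0,"jaw":0.5},
    {"x":0,"y":0,"z":0,"turn":0,"jaw":0.5},
  ],
)

```text
t: 13.45
tool_pos: [0.4919, -0.3182, 0.1073]
tool_rot: [-0.193, -2.127, 2.128]
contact_force: [-5.6, 1.7, 12.8]
opening: 0.014
```

Run:
```python
from h import *
W=eyes.get_image('wrist');c=W['img'][100:310,170:480];cv2.imwrite('pics/w10.png',cv2.resize(c,None,fx=2.5,fy=2.5,interpolation=2)[:,:,::-1])
S=eyes.get_image('side');c=S['img'][120:220,330:430];cv2.imwrite('pics/s10.png',cv2.resize(c,None,fx=6,fy=6,interpolation=2)[:,:,::-1])
```

```text
(no output)
```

View pics/s10.png

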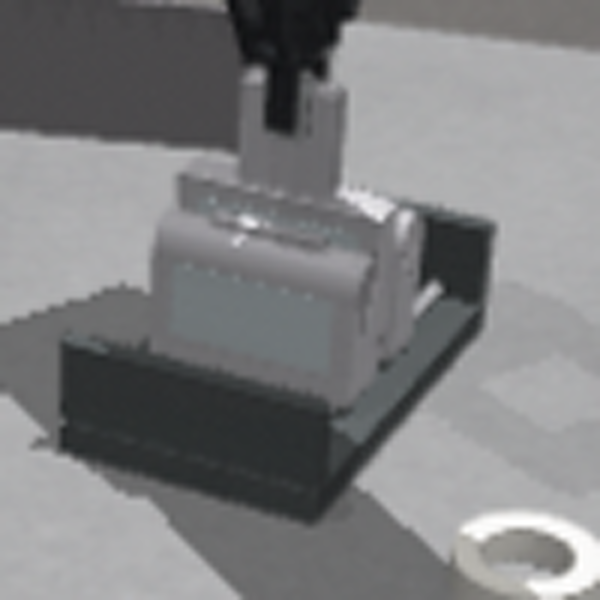

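View pics/w10.png

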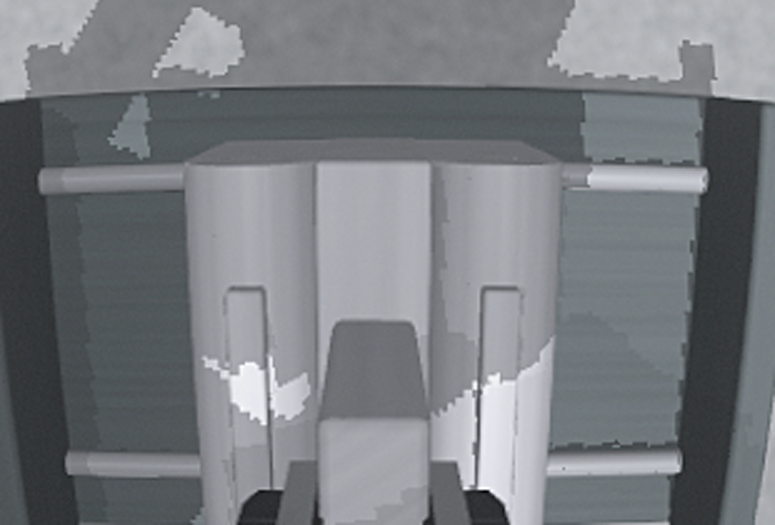

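The arm stalled at z=0.1073, the height expected for the foot on the floor, with about 15 N upward. I press a little more, then open and rise.

>>> play_rows(
  moves=[
    {"x":0,"y":0,"z":-0.15,"turn":0,"jaw":0.5},
    {"x":0,"y":0,"z":0,"turn":0,"jaw":0.5},
  ],
)

```text
t: 13.72
tool_pos: [0.4921, -0.3184, 0.1073]
tool_rot: [-0.193, -2.127, 2.129]
contact_force: [-7.1, 2.8, 19.8]
opening: 0.0146
```

>>> play_rows(
  moves=[
    {"x":0,"y":0,"z":0.5,"turn":0,"jaw":0.5},
    {"x":0,"y":0,"z":0,"turn":0,"jaw":3},
    {"x":0,"y":0,"z":0,"turn":0,"jaw":5},
    {"x":0,"y":0,"z":0,"turn":0,"jaw":5},
    {"x":0,"y":0,"z":0,"turn":0,"jaw":5},
    {"x":0,"y":0,"z":2,"turn":0,"jaw":5},
    {"x":0,"y":0,"z":3,"turn":0,"jaw":5},
    {"x":0,"y":0,"z":4,"turn":0,"jaw":5},
  ],
)

```text
t: 14.38
tool_pos: [0.4892, -0.3158, 0.1932]
tool_rot: [-0.184, -2.13, 2.119]
contact_force: [0.0, -0.0, 0.0]
opening: 0.05
```

>>> play_rows(
  moves=[
    {"x":0,"y":0,"z":4,"turn":0,"jaw":6},
    {"x":-1,"y":4,"z":1,"turn":2,"jaw":6.5},
    {"x":-1,"y":4,"z":0,"turn":2,"jaw":6.5},
    {"x":-1,"y":4,"z":0,"turn":2,"jaw":6.5},
    {"x":-1,"y":4,"z":0,"turn":2,"jaw":6.5},
    {"x":-1,"y":4,"z":0,"turn":0.5,"jaw":6.5},
    {"x":-1,"y":4,"z":0,"turn":0,"jaw":6.5},
    {"x":-1,"y":4,"z":0,"turn":0,"jaw":6.5},
  ],
)

```text
t: 15.05
tool_pos: [0.4204, -0.0367, 0.2461]
tool_rot: [-0.035, -2.206, 2.204]
contact_force: [0.9, -0.2, 0.6]
opening: 0.065
```

>>> play_rows(
  moves=[
    {"x":-1,"y":4,"z":0,"turn":0,"jaw":6.5},
    {"x":0,"y":0,"z":0,"turn":0,"jaw":6.5},
    {"x":0,"y":0,"z":0,"turn":0,"jaw":6.5},
    {"x":0,"y":0,"z":0,"turn":0,"jaw":6.5},
  ],
)

```text
t: 15.38
tool_pos: [0.4114, 0.0016, 0.2464]
tool_rot: [-0.034, -2.206, 2.206]
contact_force: [0.3, -0.0, -0.1]
opening: 0.065
```

Run:
```python
from h import *
for n in('wrist','top','side'):
  d=eyes.get_image(n);cv2.imwrite(f'pics/{n}11.png',d['img'][:,:,::-1])
o=ctrl.get_obs();print(o['tool_pos'],o['tool_rot'],o['t'],o['contact_force'])
c=cv2.imread('pics/side11.png')[120:220,330:430];cv2.imwrite('pics/s11z.png',cv2.resize(c,None,fx=6,fy=6,interpolation=2))
c=cv2.imread('pics/top11.png')[195:320,310:520];cv2.imwrite('pics/t11z.png',cv2.resize(c,None,fx=3.8,fy=3.8,interpolation=2))
```

```text
[0.41162002 0.00050451 0.24633471] [-0.03631769 -2.20403479  2.20406362] 15.5333 [ 0.57208055  0.39105731 -0.07696788]
```

View pics/s11z.png

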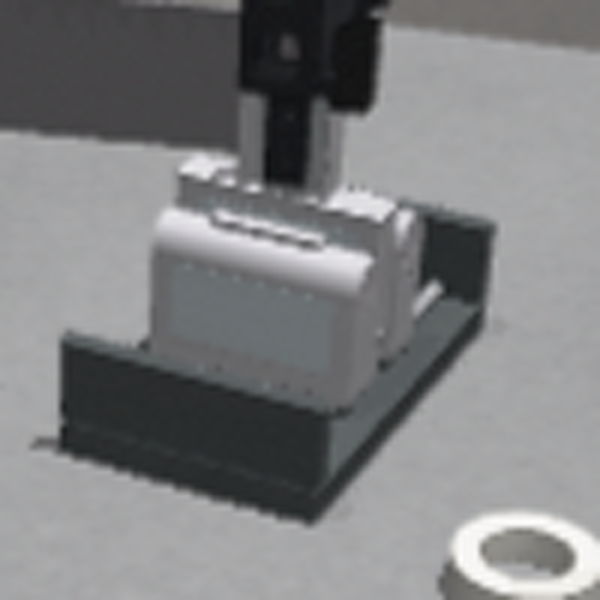

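View pics/t11z.png

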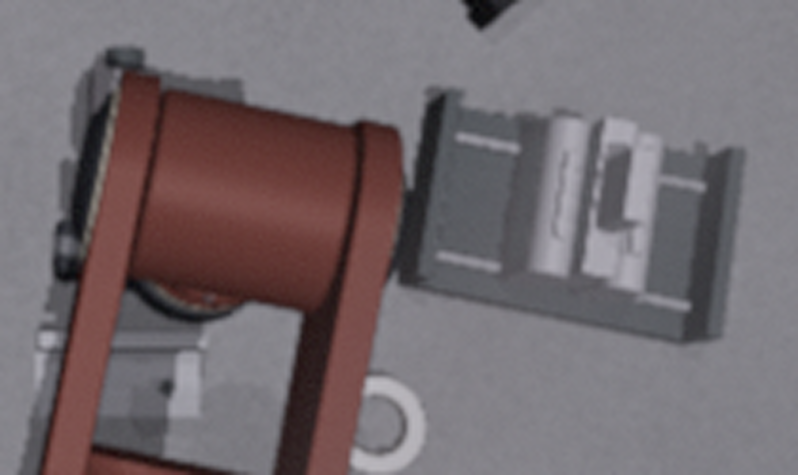

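View pics/wrist11.png

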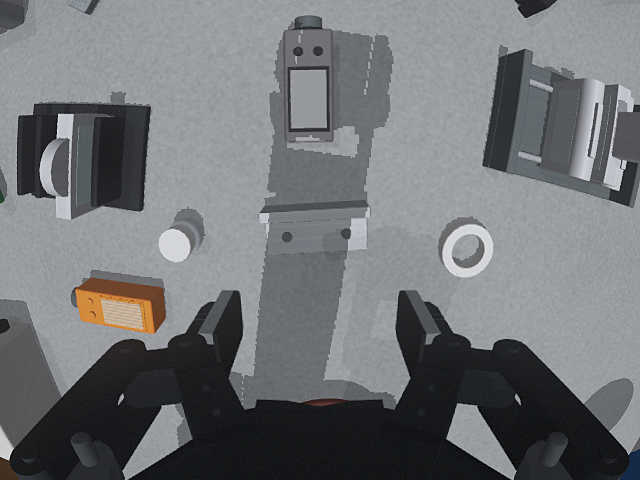

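The carrier stands seated between the plates, with its shoulders just above the crests, and upright. The wrist view shows the timer at (308,85), its button at (308,22), and the stop at (315,225). I measure the stop's and timer's yaw and position.

Run:
```python
import cv2
c=cv2.imread('pics/wrist11.png')[10:260,250:380];cv2.imwrite('pics/w11a.png',cv2.resize(c[:140],None,fx=4.2,fy=4.2,interpolation=2));cv2.imwrite('pics/w11b.png',cv2.resize(c[180:],None,fx=6,fy=6,interpolation=2))
```

```text
(no output)
```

View pics/w11a.png

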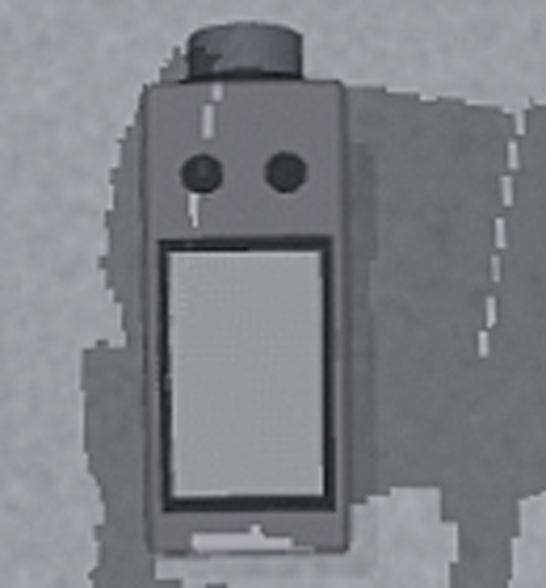

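View pics/w11b.png

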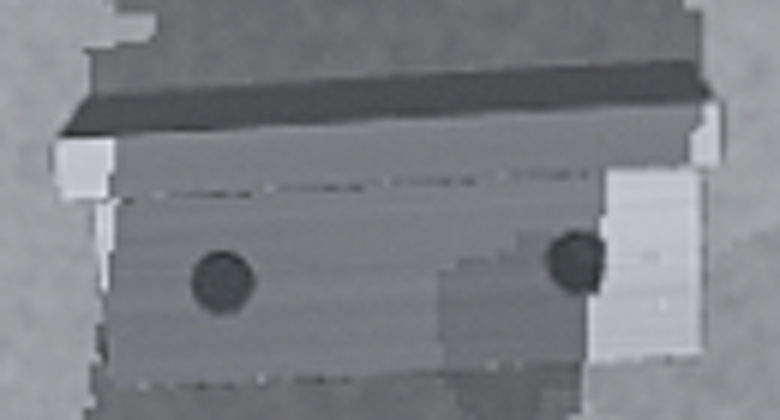

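Run:
```python
from fit import *
from scipy.optimize import least_squares
W=eyes.get_image('wrist')
A=lambda a:np.array(a)/4.2+[250,10]-.4
B=lambda a:np.array(a)/6+[250,190]-.4
def fitw(L,px,x0):
    L=np.array(L,float)
    def f(p):
        c,s=np.cos(p[2]),np.sin(p[2]);R=np.array([[c,-s,0],[s,c,0],[0,0,1]])
        return (proj(W,L@R.T+[p[0],p[1],0],True)-px).ravel()
    r=least_squares(f,x0,loss='soft_l1');print(r.x.round(4),np.rad2deg(r.x[2]).round(2),r.fun.reshape(-1,2).round(1).tolist())
fitw([[0,.06,0],[0,-.06,0],[0,.06,.04],[0,-.06,.04]],B([(90,97),(690,60),(60,135),(715,100)]),[.4,0,0])
z=.045
fitw([[.06,.025,z],[.06,-.025,z],[-.06,-.025,z],[-.06,.025,z]],A([(145,82),(345,82),(350,552),(148,552)]),[.53,0,0])
from scipy.spatial.transform import Rotation as R
m=R.from_rotvec(ctrl.get_obs()['tool_rot']).as_matrix();print('jaw',np.rad2deg(np.arctan2(m[1,2],m[0,2])))
```

```text
[0.4007 0.006  0.0229] 1.31 [[-0.9, -0.5], [0.9, -0.2], [-1.2, 0.7], [1.2, 0.2]]
[ 0.5326  0.0068 -0.0283] -1.62 [[-0.8, -0.7], [0.9, -1.6], [0.4, 0.7], [-0.5, 1.2]]
jaw -91.94259452026792
```

>>> play_rows(
  moves=[
    {"x":4,"y":0.2,"z":0,"turn":0,"jaw":8},
    {"x":4,"y":0.2,"z":0,"turn":0,"jaw":8},
    {"x":4,"y":0.2,"z":-1,"turn":0,"jaw":8},
    {"x":0,"y":0,"z":-4,"turn":0,"jaw":8},
    {"x":0,"y":0,"z":-4,"turn":0,"jaw":8},
    {"x":0,"y":0,"z":-4,"turn":0,"jaw":8},
    {"x":0,"y":0,"z":0,"turn":0,"jaw":8},
    {"x":0,"y":0,"z":0,"turn":0,"jaw":8},
  ],
  squeeze=25,
)

```text
t: 16.25
tool_pos: [0.5294, 0.0069, 0.114]
tool_rot: [-0.029, -2.202, 2.201]
contact_force: [0.6, -0.2, 0.9]
opening: 0.08
```

Run:
```python
from h import *
d=eyes.get_image('wrist');cv2.imwrite('pics/w12.png',d['img'][:,:,::-1])
d=eyes.get_image('side');c=d['img'][150:290,260:430];cv2.imwrite('pics/s12.png',cv2.resize(c,None,fx=4,fy=4,interpolation=2)[:,:,::-1])
print(ctrl.get_obs()['tool_pos'])
```

```text
[0.53328942 0.00671981 0.11950791]
```

View pics/w12.png

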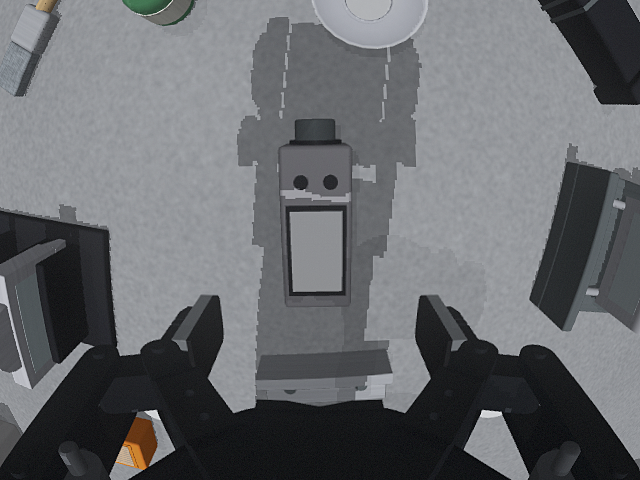

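View pics/s12.png

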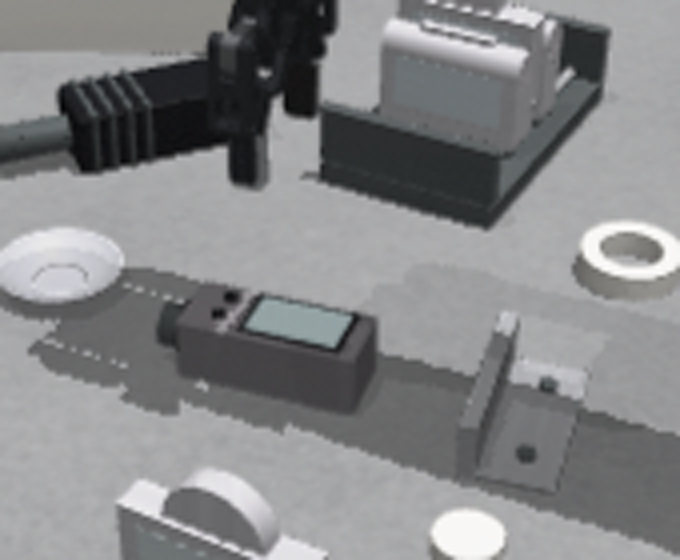

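The jaws are centred over the timer (317 against 319) and aligned with it. I go down.

>>> play_rows(
  moves=[
    {"x":0,"y":0.1,"z":-3.5,"turn":0,"jaw":8},
    {"x":0,"y":0,"z":-3.5,"turn":0,"jaw":8},
    {"x":0,"y":0,"z":-2.5,"turn":0,"jaw":8},
    {"x":0,"y":0,"z":-1.5,"turn":0,"jaw":8},
    {"x":0,"y":0,"z":-1.5,"turn":0,"jaw":8},
    {"x":0,"y":0,"z":-0.8,"turn":0,"jaw":8},
    {"x":0,"y":0,"z":0,"turn":0,"jaw":8},
    {"x":0,"y":0,"z":0,"turn":0,"jaw":8},
  ],
)

```text
t: 17.02
tool_pos: [0.5335, 0.0082, -0.014]
tool_rot: [-0.039, -2.207, 2.208]
contact_force: [1.0, -0.9, 0.6]
opening: 0.0797
```

Run:
```python
from h import *
d=eyes.get_image('wrist');cv2.imwrite('pics/w13.png',d['img'][:,:,::-1])
d=eyes.get_image('side');c=d['img'][150:290,260:430];cv2.imwrite('pics/s13.png',cv2.resize(c,None,fx=4,fy=4,interpolation=2)[:,:,::-1])
print(ctrl.get_obs()['tool_pos'])
```

```text
[ 0.53357284  0.00828312 -0.01389539]
```

View pics/w13.png

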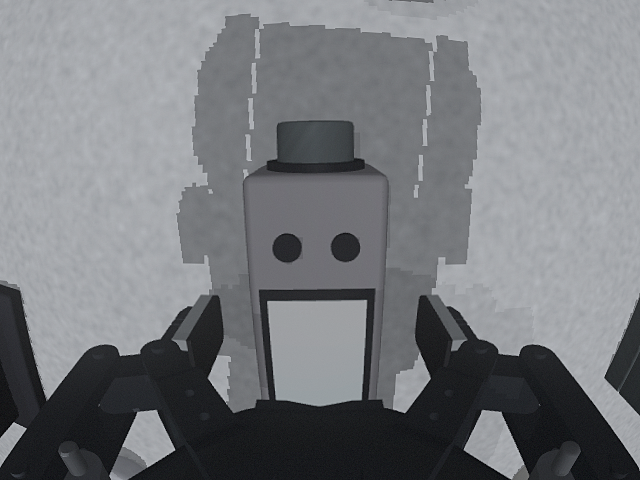

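View pics/s13.png

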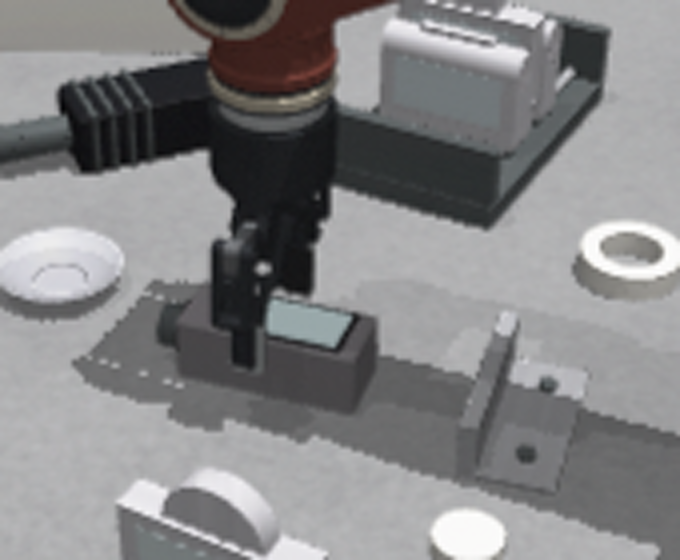

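The fingers straddle the timer with the tips about halfway down its sides. I close on it gently.

>>> play_rows(
  moves=[
    {"x":0,"y":0,"z":0,"turn":0,"jaw":6},
    {"x":0,"y":0,"z":0,"turn":0,"jaw":5},
    {"x":0,"y":0,"z":0,"turn":0,"jaw":4},
    {"x":0,"y":0,"z":0,"turn":0,"jaw":4},
    {"x":0,"y":0,"z":0,"turn":0,"jaw":4},
  ],
  squeeze=25,
)

```text
t: 17.53
tool_pos: [0.5323, 0.0086, -0.0153]
tool_rot: [-0.036, -2.206, 2.206]
contact_force: [-0.9, 0.7, 6.1]
opening: 0.0494
```

>>> play_rows(
  moves=[
    {"x":0,"y":0,"z":0.2,"turn":0,"jaw":4},
    {"x":-1,"y":0,"z":0,"turn":1,"jaw":4},
    {"x":-1.2,"y":0,"z":0,"turn":1,"jaw":4},
    {"x":-1.2,"y":-0.1,"z":0,"turn":1,"jaw":4},
    {"x":-1.2,"y":0,"z":0,"turn":0,"jaw":4},
    {"x":-1,"y":0,"z":0,"turn":0,"jaw":4},
    {"x":0,"y":0,"z":0,"turn":0,"jaw":4},
    {"x":0,"y":0,"z":0,"turn":0,"jaw":4},
  ],
)

```text
t: 18.2
tool_pos: [0.4744, 0.0077, -0.0149]
tool_rot: [-0.024, 2.212, -2.211]
contact_force: [-0.9, -0.3, -3.5]
opening: 0.0496
```

Run:
```python
from h import *
d=eyes.get_image('wrist');cv2.imwrite('pics/w14.png',d['img'][:,:,::-1])
d=eyes.get_image('side');c=d['img'][170:290,290:430];cv2.imwrite('pics/s14.png',cv2.resize(c,None,fx=5,fy=5,interpolation=2)[:,:,::-1])
print(ctrl.get_obs()['tool_pos'])
```

```text
[ 0.47515257  0.00761156 -0.0147224 ]
```

View pics/s14.png

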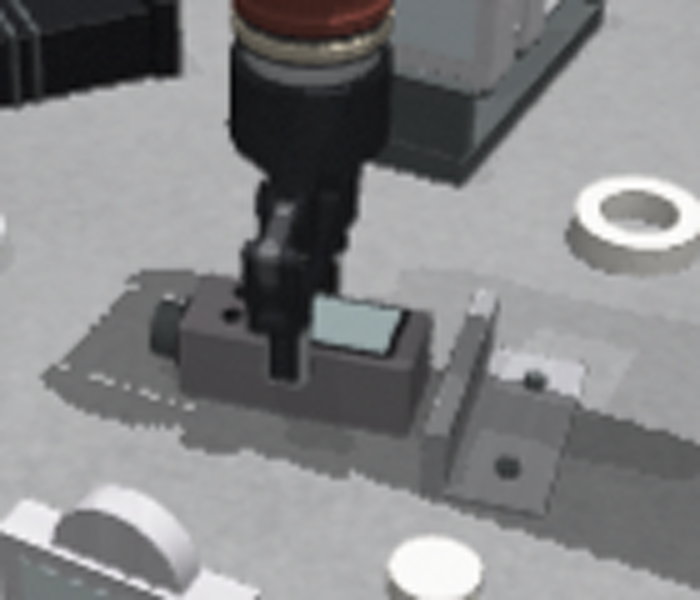

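View pics/w14.png

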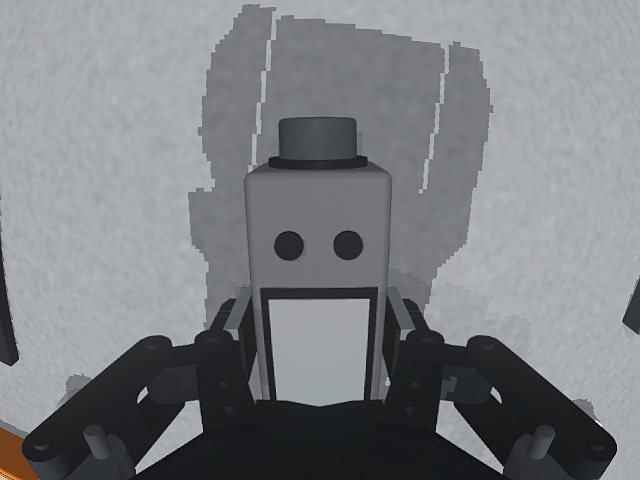

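>>> play_rows(
  moves=[
    {"x":-0.5,"y":0,"z":0,"turn":0,"jaw":4},
    {"x":-0.4,"y":0,"z":0,"turn":0,"jaw":4},
    {"x":-0.2,"y":0,"z":0,"turn":0,"jaw":4},
    {"x":0,"y":0,"z":0,"turn":0,"jaw":4},
  ],
)

```text
t: 18.63
tool_pos: [0.4636, 0.0077, -0.0148]
tool_rot: [-0.024, 2.212, -2.211]
contact_force: [1.2, -0.6, -3.3]
opening: 0.0496
```

>>> play_rows(
  moves=[
    {"x":-0.2,"y":0,"z":0,"turn":0,"jaw":4},
    {"x":-0.2,"y":0,"z":0,"turn":0,"jaw":4},
    {"x":0,"y":0,"z":0,"turn":0,"jaw":4},
  ],
)

```text
t: 18.88
tool_pos: [0.4605, 0.0076, -0.0142]
tool_rot: [-0.023, 2.211, -2.211]
contact_force: [0.8, 0.7, -2.7]
opening: 0.0493
```

>>> play_rows(
  moves=[
    {"x":-0.2,"y":0,"z":-0.1,"turn":0,"jaw":4},
    {"x":-0.2,"y":0,"z":-0.1,"turn":0,"jaw":4},
    {"x":0,"y":0,"z":0,"turn":0,"jaw":4},
    {"x":0,"y":0,"z":0,"turn":0,"jaw":4},
  ],
)

```text
t: 19.22
tool_pos: [0.4608, 0.0074, -0.014]
tool_rot: [-0.012, 2.206, -2.207]
contact_force: [8.4, 1.2, -1.6]
opening: 0.0493
```

Run:
```python
from h import *
d=eyes.get_image('side');c=d['img'][210:290,330:430];cv2.imwrite('pics/s15.png',cv2.resize(c,None,fx=7,fy=7,interpolation=2)[:,:,::-1])
print(ctrl.get_obs()['tool_pos'],ctrl.get_obs()['contact_force'])
```

```text
[ 0.46077284  0.00745088 -0.01397984] [ 7.65002571  2.14811622 -1.42985823]
```

View pics/s15.png

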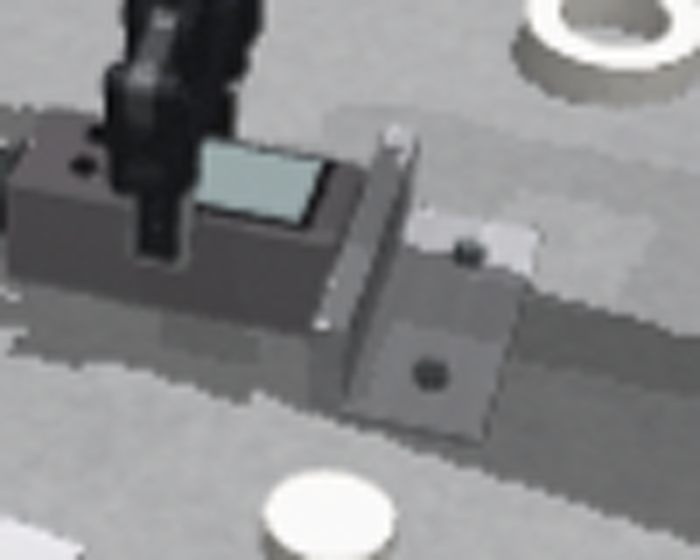

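The timer is touching the stop: it stalled with about 8 N and there is no gap in the picture. I release and rise.

>>> play_rows(
  moves=[
    {"x":0,"y":0,"z":0,"turn":0,"jaw":5.5},
    {"x":0.2,"y":0,"z":0,"turn":0,"jaw":8},
    {"x":0,"y":0,"z":0,"turn":0,"jaw":8},
    {"x":0,"y":0,"z":0,"turn":0,"jaw":8},
    {"x":0,"y":0,"z":2,"turn":0,"jaw":8},
    {"x":0,"y":0,"z":3,"turn":0,"jaw":8},
    {"x":0,"y":0,"z":4,"turn":0,"jaw":8},
    {"x":0,"y":0,"z":4,"turn":0,"jaw":6},
  ],
)

```text
t: 19.93
tool_pos: [0.4568, 0.0078, 0.1137]
tool_rot: [-0.027, 2.213, -2.212]
contact_force: [1.0, 0.5, 0.2]
opening: 0.0699
```

>>> play_rows(
  moves=[
    {"x":0,"y":0,"z":2,"turn":0,"jaw":4},
    {"x":-2,"y":0,"z":0,"turn":0,"jaw":3},
    {"x":0,"y":0,"z":0,"turn":0,"jaw":1},
    {"x":0,"y":0,"z":0,"turn":0,"jaw":0},
    {"x":0,"y":0,"z":0,"turn":0,"jaw":0},
  ],
)

```text
t: 20.35
tool_pos: [0.4379, 0.0077, 0.1324]
tool_rot: [-0.025, 2.212, -2.211]
contact_force: [-0.1, 0.1, -0.0]
opening: 0.0067
```

Run:
```python
from h import *
d=eyes.get_image('wrist');cv2.imwrite('pics/w16.png',d['img'][:,:,::-1])
c=d['img'][180:420,240:400];cv2.imwrite('pics/w16z.png',cv2.resize(c,None,fx=2.5,fy=2.5,interpolation=2)[:,:,::-1])
print(ctrl.get_obs()['tool_pos'],ctrl.get_obs()['tool_rot'],ctrl.get_obs()['opening'])
for q in('button_tip','timer_back','timer'): print(q,[(r['score'],r['point']) for r in pinpoint('wrist',q)[:2]])
```

```text
[0.43794744 0.00764808 0.13229867] [-0.02529732  2.21244829 -2.21167612] 0.0006196341949917731
button_tip [(0.96, [321.2, 92.3]), (0.54, [29.7, 337.2])]
timer_back [(0.68, [321.1, 264.3]), (0.65, [124.7, 370.0])]
timer [(0.88, [320.1, 188.9]), (0.75, [88.6, 346.9])]
```

View pics/w16.png

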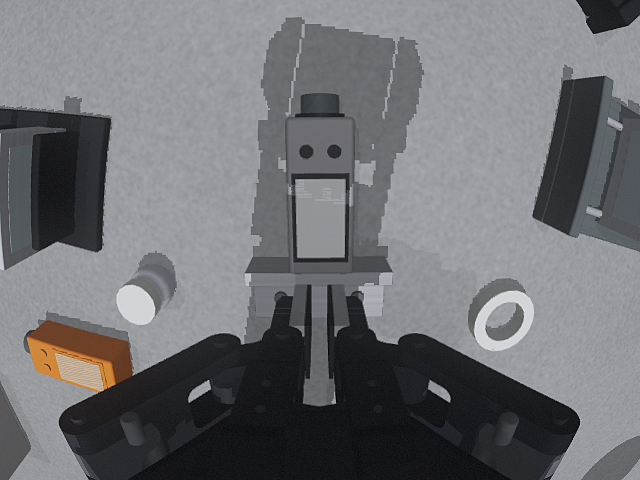

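The timer sits flush and square against the stop, with the button at (321,92). I move the closed fingers beyond the button, then down, keeping the gripper body above the timer's top.

>>> play_rows(
  moves=[
    {"x":3.5,"y":-0.1,"z":0,"turn":0,"jaw":0},
    {"x":3.5,"y":0,"z":0,"turn":0,"jaw":0},
    {"x":3.5,"y":0,"z":0,"turn":0,"jaw":0},
    {"x":3.5,"y":0,"z":0,"turn":0,"jaw":0},
    {"x":0,"y":0,"z":-4,"turn":0,"jaw":0},
    {"x":0,"y":0,"z":-4,"turn":0,"jaw":0},
    {"x":0,"y":0,"z":-4,"turn":0,"jaw":0},
    {"x":0,"y":0,"z":0,"turn":0,"jaw":0},
  ],
)

```text
t: 21.22
tool_pos: [0.5706, 0.0075, 0.0033]
tool_rot: [-0.043, 2.222, -2.217]
contact_force: [-1.6, 0.8, -2.4]
opening: -0.0002
```

>>> play_rows(
  moves=[
    {"x":0,"y":0,"z":-1.5,"turn":0,"jaw":0},
    {"x":0,"y":0,"z":-1.5,"turn":0,"jaw":0},
    {"x":0,"y":0,"z":0,"turn":0,"jaw":0},
    {"x":0,"y":0,"z":0,"turn":0,"jaw":0},
  ],
)

```text
t: 21.55
tool_pos: [0.5786, 0.0066, -0.0156]
tool_rot: [-0.024, 2.211, -2.211]
contact_force: [-0.4, -1.0, 1.1]
opening: -0.0003
```

Run:
```python
from h import *
d=eyes.get_image('wrist');cv2.imwrite('pics/w17.png',d['img'][:,:,::-1])
d=eyes.get_image('side');c=d['img'][170:290,270:410];cv2.imwrite('pics/s17.png',cv2.resize(c,None,fx=5,fy=5,interpolation=2)[:,:,::-1])
p=ctrl.get_obs()['tool_pos'];print(p)
for z in (.041,.045): 
  print(((proj(d,[[p[0]+.011,p[1],p[2]+z],[p[0]-.011,p[1],p[2]+z]])-[270,170])*5).round(0).tolist())
```

```text
[ 0.57990269  0.00646528 -0.01427887]
[[185.0, 298.0], [225.0, 306.0]]
[[185.0, 291.0], [225.0, 300.0]]
```

View pics/s17.png

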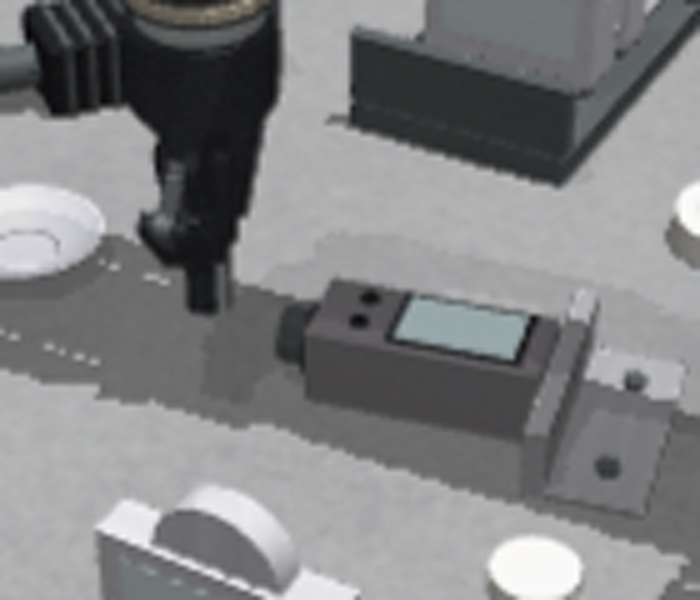

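View pics/w17.png

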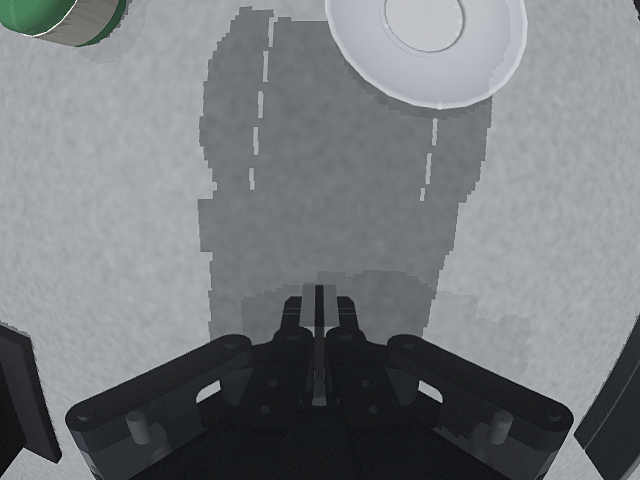

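>>> play_rows(
  moves=[
    {"x":-0.8,"y":0,"z":-0.5,"turn":0,"jaw":0},
    {"x":-0.8,"y":0,"z":0,"turn":0,"jaw":0},
    {"x":-0.6,"y":0,"z":0,"turn":0,"jaw":0},
    {"x":-0.3,"y":0,"z":0,"turn":0,"jaw":0},
    {"x":0,"y":0,"z":0,"turn":0,"jaw":0},
  ],
)

```text
t: 22.07
tool_pos: [0.5524, 0.0067, -0.0214]
tool_rot: [-0.023, 2.211, -2.211]
contact_force: [0.2, 0.4, -0.3]
opening: -0.0
```

>>> play_rows(
  moves=[
    {"x":-0.2,"y":0,"z":0,"turn":0,"jaw":0},
    {"x":-0.2,"y":0,"z":0,"turn":0,"jaw":0},
    {"x":0,"y":0,"z":0,"turn":0,"jaw":0},
  ],
)

```text
t: 22.32
tool_pos: [0.5493, 0.0066, -0.0213]
tool_rot: [-0.023, 2.211, -2.211]
contact_force: [0.3, 0.6, 0.6]
opening: 0.0
```

>>> play_rows(
  moves=[
    {"x":-0.2,"y":0,"z":0,"turn":0,"jaw":0},
    {"x":-0.2,"y":0,"z":0,"turn":0,"jaw":0},
    {"x":0,"y":0,"z":0,"turn":0,"jaw":0},
  ],
)

```text
t: 22.57
tool_pos: [0.5459, 0.0065, -0.0211]
tool_rot: [-0.021, 2.21, -2.21]
contact_force: [1.8, 0.9, -0.5]
opening: -0.0
```

>>> play_rows(
  moves=[
    {"x":-0.2,"y":0,"z":0,"turn":0,"jaw":0},
    {"x":-0.2,"y":0,"z":0,"turn":0,"jaw":0},
    {"x":0,"y":0,"z":0,"turn":0,"jaw":0},
  ],
)

```text
t: 22.82
tool_pos: [0.5427, 0.0065, -0.0208]
tool_rot: [-0.019, 2.209, -2.21]
contact_force: [3.9, -0.4, -1.6]
opening: -0.0001
```

Run:
```python
from h import *
d=eyes.get_image('side');c=d['img'][170:290,270:410];cv2.imwrite('pics/s18.png',cv2.resize(c,None,fx=5,fy=5,interpolation=2)[:,:,::-1])
print(ctrl.get_obs()['tool_pos'],ctrl.get_obs()['contact_force'])
```

```text
[ 0.54265587  0.00650294 -0.02082614] [ 5.45551     0.22386853 -1.51182874]
```

View pics/s18.png

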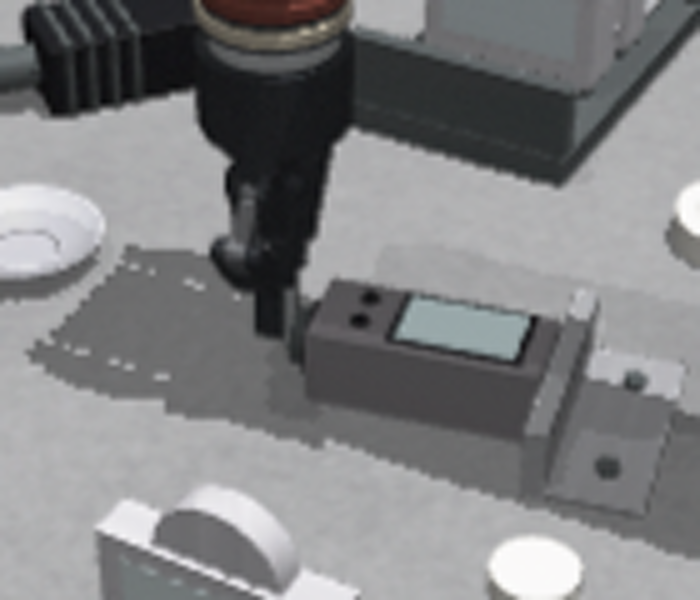

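The finger is on the button, which is partly in, and the timer is still on the stop. I push until the force rises sharply.

>>> play_rows(
  moves=[
    {"x":-0.2,"y":0,"z":0,"turn":0,"jaw":0},
    {"x":-0.2,"y":0,"z":0,"turn":0,"jaw":0},
    {"x":0,"y":0,"z":0,"turn":0,"jaw":0},
  ],
)

```text
t: 23.12
tool_pos: [0.5431, 0.0063, -0.0187]
tool_rot: [-0.008, 2.204, -2.205]
contact_force: [12.7, 0.6, -2.5]
opening: -0.0001
```

>>> play_rows(
  moves=[
    {"x":-0.2,"y":0,"z":0,"turn":0,"jaw":0},
    {"x":0,"y":0,"z":0,"turn":0,"jaw":0},
    {"x":0,"y":0,"z":0,"turn":0,"jaw":0},
  ],
)

```text
t: 23.37
tool_pos: [0.5433, 0.0061, -0.0176]
tool_rot: [-0.003, 2.202, -2.203]
contact_force: [16.8, 1.7, -2.0]
opening: -0.0
```

Run:
```python
from h import *
d=eyes.get_image('side');c=d['img'][170:290,270:410];cv2.imwrite('pics/s19.png',cv2.resize(c,None,fx=5,fy=5,interpolation=2)[:,:,::-1])
print(ctrl.get_obs()['tool_pos'],ctrl.get_obs()['contact_force'])
```

```text
[ 0.54332154  0.00615272 -0.01755944] [16.10267561  1.15967779 -2.51404418]
```

View pics/s19.png

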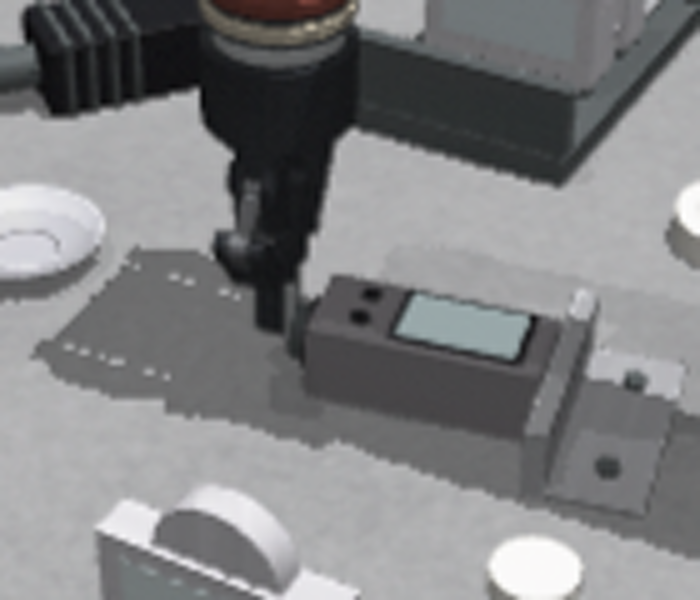

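The finger stalled at x=0.543 with 16 N, so the button face is about 12 mm out of the end, i.e. the full 6 mm in. I back off.

>>> play_rows(
  moves=[
    {"x":0.5,"y":0,"z":0,"turn":0,"jaw":0},
    {"x":1,"y":0,"z":0,"turn":0,"jaw":0},
    {"x":1.5,"y":0,"z":0,"turn":0,"jaw":0},
    {"x":1.5,"y":0,"z":0,"turn":0,"jaw":0},
    {"x":0,"y":0,"z":4,"turn":0,"jaw":0},
    {"x":0,"y":0,"z":4,"turn":0,"jaw":0},
    {"x":0,"y":0,"z":4,"turn":0,"jaw":0},
    {"x":0,"y":0,"z":4,"turn":0,"jaw":0},
  ],
)

```text
t: 24.08
tool_pos: [0.579, 0.0067, 0.139]
tool_rot: [-0.028, 2.214, -2.213]
contact_force: [1.3, 0.2, 0.4]
opening: 0.0001
```

>>> play_rows(
  moves=[
    {"x":-4,"y":0,"z":4,"turn":0,"jaw":0},
    {"x":-4,"y":0,"z":2,"turn":0,"jaw":0},
    {"x":-4,"y":0,"z":0,"turn":0,"jaw":0},
    {"x":-4,"y":0,"z":0,"turn":0,"jaw":0},
    {"x":0,"y":0,"z":0,"turn":0,"jaw":0},
    {"x":0,"y":0,"z":0,"turn":0,"jaw":0},
  ],
)

```text
t: 24.58
tool_pos: [0.4315, 0.0068, 0.186]
tool_rot: [-0.024, 2.212, -2.212]
contact_force: [0.1, 0.0, 1.0]
opening: -0.0002
```

Run:
```python
from h import *
for n in('wrist','top','side'):
  d=eyes.get_image(n);cv2.imwrite(f'pics/{n}20.png',d['img'][:,:,::-1])
print(ctrl.get_obs()['tool_pos'],ctrl.get_obs()['contact_force'],ctrl.get_obs()['t'])
```

```text
[0.43432123 0.00649096 0.18684302] [0.16725866 0.91412095 0.21802509] 24.7333
```

View pics/wrist20.png

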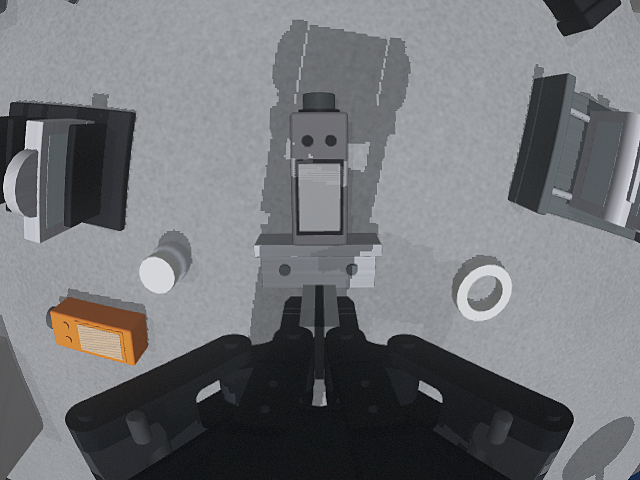

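View pics/side20.png

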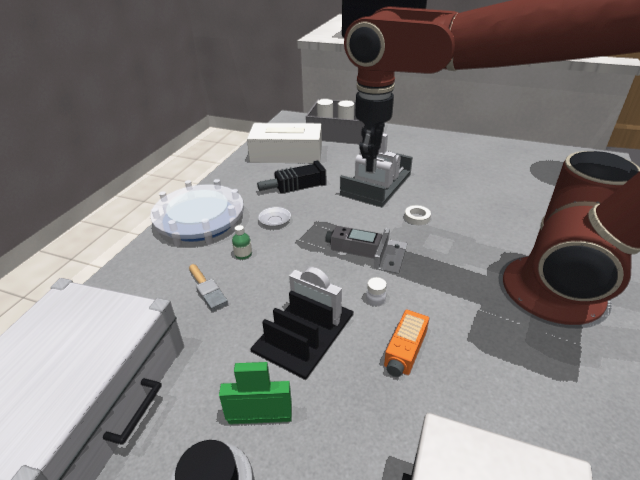

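View pics/top20.png

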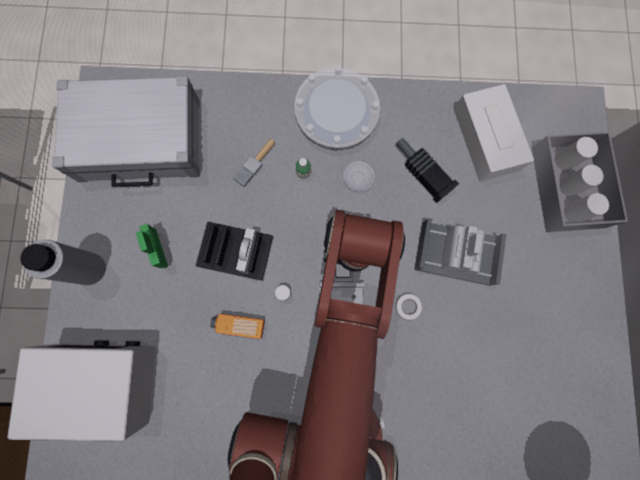

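The bystanders are in place. I check the timer/stop contact and the carrier's height once more.

Run:
```python
from h import *
import cv2
a=cv2.imread('pics/wrist20.png')[85:295,240:400];cv2.imwrite('pics/w20z.png',cv2.resize(a,None,fx=2.8,fy=2.8,interpolation=2))
a=cv2.imread('pics/side20.png')[125:205,330:425];cv2.imwrite('pics/s20z.png',cv2.resize(a,None,fx=7,fy=7,interpolation=2))
S=eyes.get_image('side')
c,s=np.cos(-.18),np.sin(-.18)
for z0 in(.02,.03):
  for l in [(.055,.011),(-.055,.011)]:
    print(z0,((proj(S,[.4915+c*l[0]-s*l[1],-.318+s*l[0]+c*l[1],z0+.095])-[330,125])*7).round(0))
  print('tab',[((proj(S,[.4915+c*l-s*.008,-.318+s*l+c*.008,z0+.15])-[330,125])*7).round(0).tolist() for l in(.025,-.025)])
```

```text
0.02 [[206. 159.]]
0.02 [[446. 216.]]
tab [[[279.0, 49.0]], [[391.0, 74.0]]]
0.03 [[207. 138.]]
0.03 [[448. 194.]]
tab [[[280.0, 27.0]], [[393.0, 51.0]]]
```

View pics/w20z.png

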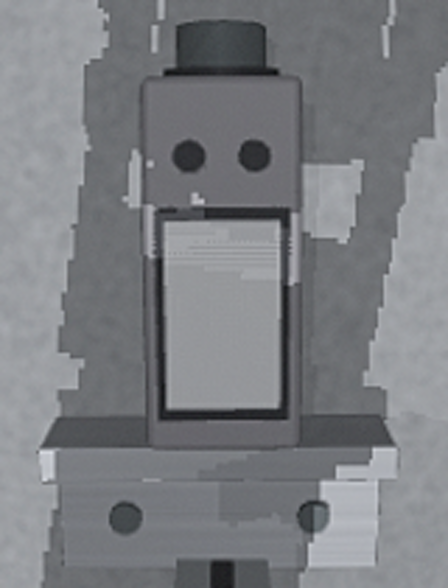

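View pics/s20z.png

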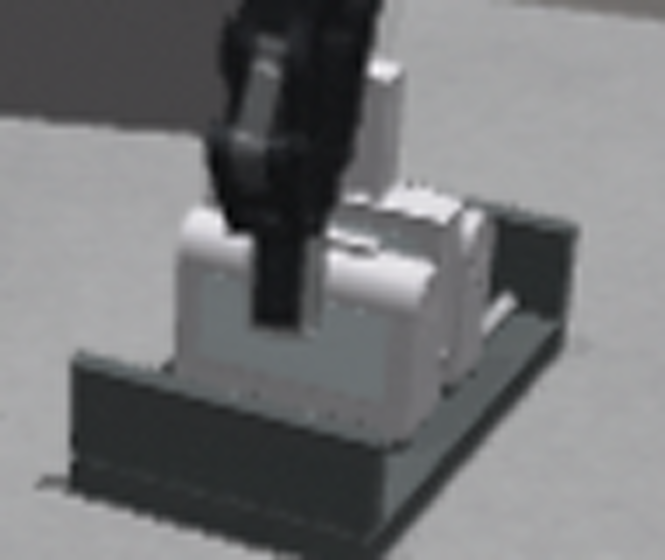

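The shoulder corner (447,222) and tab corner (388,80) match the projection for a foot on the 20 mm floor (446,216 and 391,74); 10 mm higher would give rows 194 and 51. The timer's back lies flush along the stop. I hand in.

```bash
python3 -c "
from station import finish_job
print(finish_job())"
```

```text
the job is handed in; nothing more can be done
None
```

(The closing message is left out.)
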